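# Make up the parts kit for the next charger

### The arm

A 6-joint arm with a two-finger parallel gripper is mounted at the origin on the work surface. World frame = base frame: x ahead of the robot, y to its left, z up, the work surface at z = 0. Lengths are in m, angles in rad, forces in N, time in s.
With the tool pointing down it reaches from about 0.425 to 0.95 m from the base axis. Payload 3.5 kg.
Tool frame: the origin (TCP) lies on the mounting face of the last link; the fingertips stand 173 mm ahead of it and the grasp point (between the pads) lies 155 mm ahead of it; z points along the fingers, x is the direction in which the jaws open and shut, and the axes are right-handed (so a half turn about z gives the same grasp; the last joint's range is limited). The gripper opens to 85 mm and grips with 20 to 120 N. Pads are 22 mm wide; open, the fingers measure 114 mm over their backs; the gripper's body (76 mm by 85 mm) begins 54 mm behind the grasp point. The pads swing forward as they close: fully open they stand 13 mm farther back than shut.
Start: joints at [-1.353, 0.286, 1.577, -0, 1.279, -0.15], TCP at [0.243, -0.63, 0.405] pointing down, gripper open.
Joint ranges: [-2.77, 2.77], [-0.9, 2.22], [0.21, 2.48], [-1.53, 4.67], [0.24, 2.81], [-2.84, 2.84]. Speed limits (rad/s): [2.79, 2.79, 3.14, 3.14, 3.14, 3.14].

### API

Orientations are given as a unit quaternion [x, y, z, w].
In Python, from plant import get_state, read_camera, sign_off gives the robot as it stands.
- The arm moves only by the shell command python3 -m jog 'ROWS' [FORCE]. ROWS is JSON, a list of rows, each an object of numbers: "grip": the closure, from 0 (fully open) to 1 (shut); "x", "y", "z": the shift along the tool's x, y, z in mm; "rx", "ry", "rz": the turn, a rotation vector about the tool's x, y, z in degrees. A call has 1 to 8 rows; each row shifts and turns the commanded pose from where the row before left it, along the tool's axes as they then stand; what a row does not reach is not made up. A row lasts 1/12 s, in which the tool goes at most 41.7 mm and 7.16 degrees, less where a joint would pass 70% of its speed; a pose out of reach is approached as far as the arm can. A call with a gripper value outside its range is refused whole. The fingers move at their own pace and stop on an object; FORCE is the grip in N (left out, the last holds). Time passes only in rows, so rows that do not move let the fingers close. It gives the time, the measured TCP pose, the force and the opening at its end, in the units of the state.
- get_state(): the state, without advancing time (a new reading comes with each control period).
- read_camera(name): name is "scene" or "top" or "wrist"; returns a dict with "frame" (480x640x3 uint8, red, green, blue), "intrinsics" (3x3 intrinsics, pixels), "R" (3x3) and "t" (3): a world point X has camera coordinates R X + t. Camera axes: x right, y down, z forward; pixel columns grow to the right and rows downward; lengths in m; the calibration is good to about 2 mm. A picture is of the moment at which its call begins. There is no depth.
- sign_off(): hands the job in, once; it reports no verdict.
The state is a dict: "time": time; "qpos": joint angles; "dq": joint speeds; "joint_efforts": joint torques, N m; "eef_pos": TCP position; "tcp_rot": TCP orientation; "contact_force": force on the tool from outside, world axes, zero at the start; "wrist_torque": the same for the moment, N m; "opening": opening from 0.0 (shut) to 1.0 (fully open).
Only numpy, scipy, OpenCV 4.12 (cv2) and the standard library are available. Lean on these libraries where they do the work, as an engineer would, in place of code of your own. Each camera call takes 0.05 s, during which the arm holds its last target.

### The job

Make up the parts kit for the next charger in the black kitting tray: the breaker with the green toggle goes in the long pocket, the yellow-and-red isolator in the square pocket, the black cable gland in the round pocket and the blue sensor ring over the white post. Each must end up upright as it stands now, right down on the floor of its pocket. The breaker with the red toggle and the brass gland belong to another job: leave them where they are.

Things in the scene. Friction and masses are not known exactly. Their poses are not given: they have to be found in the camera images.
- breaker_green: White two-pole circuit breaker with a GREEN toggle and a green stripe, lying on its back with the toggle up: 85 mm long (its x axis), 36 mm wide (y). The full-length body is 46 mm high, a nose 45 mm long in the middle rises to 67 mm and the toggle to 76 mm. Its flat sides, 36 mm apart, can be gripped from above up to 67 mm. Origin: centre of its underside; z up. About 0.24 kg.
- breaker_red: Look-alike of another job, to be left alone: the same breaker, same size and same axes, with a RED toggle and a red stripe.
- isolator: Rotary isolator standing upright: black square body 48 by 48 mm, 50 mm high, yellow square plate of 48 mm on top (to 55 mm), red round knob with a bar on it, 73 mm high in all. Origin: centre of its underside; x and y square to its sides, z up. Grip its flat sides, 48 mm apart. About 0.16 kg.
- gland_black: BLACK nylon cable gland standing on its thread, 60 mm high: thread 32 mm across up to 14 mm, hexagon 40 mm across flats (46 over corners) from 14 to 24 mm, round domed nut 39 mm across from 24 to 50 mm, tapering to 28 mm at the top. Origin: centre of its underside; z up. Grip the round nut from any side. About 0.09 kg.
- gland_brass: Look-alike of another job, to be left alone: the same cable gland, same size and same axes, in BRASS.
- sensor_ring: Blue current-sensor ring lying flat: 64 mm outside diameter, 34 mm hole, 36 mm high. Origin: centre of its underside; z is its axis, up. Grip across its outside from any side. About 0.15 kg.
- pocket_long: Breaker's place: dark foam block in the black tray with a LONG rectangular pocket, yellow floor, 104 mm along its x axis by 56 mm along y, 20 mm deep (floor 4 mm above origin). Block 115 (x) x 95 (y) x 24 mm, its top 28 mm above the bench. Origin: centre of the block's underside, 4 mm above the bench; z up; x, y turn with the tray. The blocks change places.
- pocket_square: The isolator's place: dark foam block in the black tray with a SQUARE pocket, yellow floor, 68 by 68 mm, 20 mm deep (floor 4 mm above origin). Block 115 (x) x 95 (y) x 24 mm, its top 28 mm above the bench. Origin: centre of the block's underside, 4 mm above the bench; z up; x, y turn with the tray. The blocks change places.
- pocket_round: The gland's place: dark foam block in the black tray with a ROUND pocket without a post, yellow floor, 62 mm across, 20 mm deep (floor 4 mm above origin). Block 115 (x) x 95 (y) x 24 mm, its top 28 mm above the bench. Origin: centre of the block's underside, 4 mm above the bench; z up; x, y turn with the tray. The blocks change places.
- pocket_post: The sensor ring's place: dark foam block in the black tray with a round recess, yellow floor, 84 mm across, 8 mm deep (floor 16 mm above origin); mid white post 14 mm thick, 18 mm tall. Block 115 (x) x 95 (y) x 24 mm, its top 28 mm above the bench. Origin: centre of the block's underside, 4 mm above the bench; z up; x, y turn with the tray. The blocks change places.
Not all that is in view belongs to the job. Leave any orange look-alike of the breaker_green alone.

How it is judged:
At the end, for the whole second after the job is handed in: Green-toggle breaker, isolator and black gland within 18 mm of the centre of their pockets, sensor ring over the post within 16 mm; all upright (0.12 rad), underside within 5 mm of the pocket floor, at rest (20 mm/s). Red-toggle breaker and brass gland within 20 mm of their start (horizontal distance between breaker_green and pocket_long below 0.018 m and z of breaker_green in the frame of pocket_long below 0.009 m and angle between each of breaker_green, isolator, gland_black, sensor_ring's own z axis and vertical below 0.12 rad and linear speed of each of breaker_green, isolator, gland_black, sensor_ring below 0.02 m/s and horizontal distance between isolator and pocket_square below 0.018 m and z of isolator in the frame of pocket_square below 0.009 m and horizontal distance between gland_black and pocket_round below 0.018 m and z of gland_black in the frame of pocket_round below 0.009 m and horizontal distance between sensor_ring and pocket_post below 0.016 m and z of sensor_ring in the frame of pocket_post below 0.021 m and distance of each of breaker_red, gland_brass from where it was at the start of the episode below 0.02 m); the robot touches nothing.
It fails at once if the breaker with the red toggle, which belongs to another job, is shifted more than 20 mm (distance of breaker_red from where it was at the start of the episode above 0.02 m).
It fails at once if the brass gland, which belongs to another job, is shifted more than 20 mm (distance of gland_brass from where it was at the start of the episode above 0.02 m).
It also fails if it takes over 112 s, if anything falls off the work surface, if the arm or the gripper's body presses on something with over 40 N, if the wrist force passes 120 N, or if a joint passes its speed limit or range.

## Working session

There is one attempt and no reset: what is moved stays moved. The work goes in short steps, Python scripts to look and compute and a shell command to move; the robot and the scene stay as the last step left them, time stands still between calls to the robot, and variables do not carry over. Pictures are saved under pics/ and viewed, and the job is handed in when it is done.

```bash
mkdir -p pics; ls; python3 - <<'E'
from plant import *
import cv2,json
s=get_state();print(s)
for n in ("scene","top","wrist"):
    c=read_camera(n);cv2.imwrite(f"pics/{n}0.png",c["frame"][:,:,::-1])
    print(n,c["intrinsics"],c["R"],c["t"])
E
```

```text
pics
{'time': 0.0, 'qpos': array([-1.35299979e+00,  2.87177635e-01,  1.57818625e+00, -1.92356155e-06,
        1.27861089e+00, -1.49990415e-01]), 'dq': array([ 0.00159645,  0.00069939, -0.00145751, -0.00039828, -0.00228953,
        0.00048685]), 'joint_efforts': array([ 4.47328066e-04, -4.05979657e+01, -2.92623675e+01, -1.04531882e-04,
        5.85269489e-03,  2.34956396e-06]), 'eef_pos': array([ 0.24267483, -0.62959457,  0.4033337 ]), 'tcp_rot': array([ 8.24484644e-01, -5.65883073e-01, -8.70902768e-04, -8.12505401e-04]), 'contact_force': array([ 0.22576736, -0.25510974,  0.25177158]), 'wrist_torque': array([ 0.014585  , -0.03607917, -0.02540705]), 'opening': 1.002303145007629}
scene [[623.01091967   0.         317.62316997]
 [  0.         623.01091967 244.00070441]
 [  0.           0.           1.        ]] [[ 0.84894504  0.52823475  0.01613605]
 [ 0.45434621 -0.71392028 -0.53281081]
 [-0.26992933  0.45965845 -0.84608053]] [-0.4698608  -0.24014885  1.44996403]
top [[620.49608195   0.         321.66218745]
 [  0.         620.49608195 244.10226206]
 [  0.           0.           1.        ]] [[ 0.01512318 -0.9997833  -0.01430545]
 [-0.9831364  -0.0122606  -0.18246229]
 [ 0.18224736  0.01682362 -0.98310878]] [-6.97075472e-04  5.65631432e-01  1.08954319e+00]
wrist [[342.75137877   0.         316.09493096]
 [  0.         342.75137877 236.81958322]
 [  0.           0.           1.        ]] [[ 0.35970922 -0.93306336 -0.00143178]
 [-0.90058252 -0.34758794  0.26102444]
 [-0.24405    -0.09260346 -0.96533113]] [-0.67372847 -0.03348671  0.37807158]
```

View pics/scene0.png

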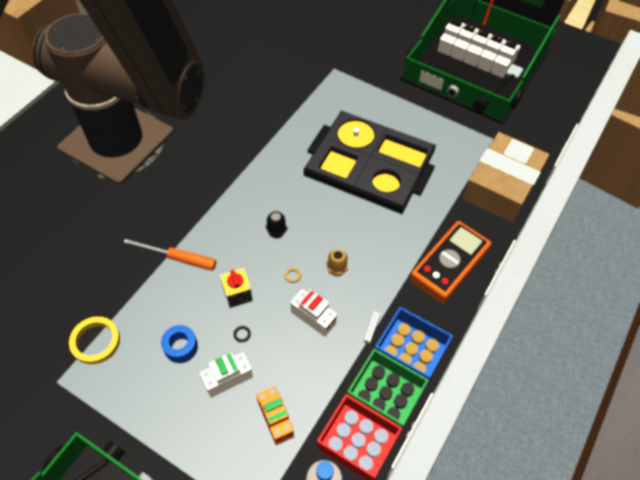

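View pics/top0.png

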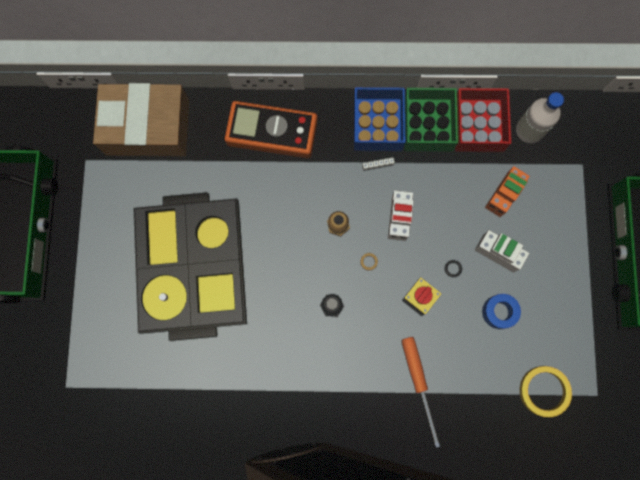

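View pics/wrist0.png

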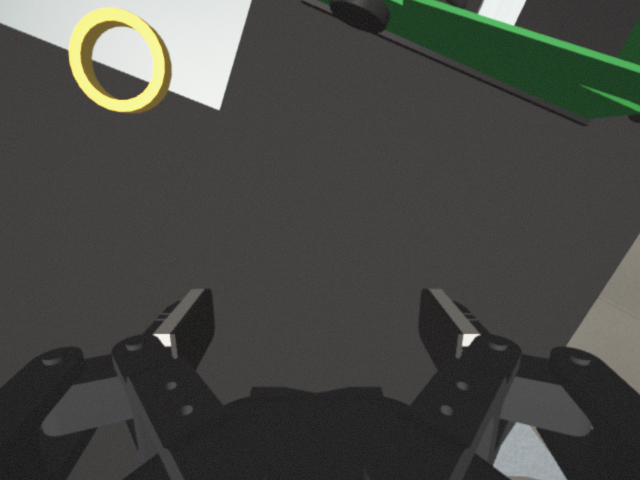

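The top view shows three breaker shapes: white with a green toggle at (504,249), white with a red toggle at (402,214), and an orange look-alike at (508,190). The first is the one described. There are two glands, black at (332,305) and brass at (338,222). The isolator is at (422,296), the blue ring at (502,311), and the yellow ring at (546,391) is clutter. In the tray, the long pocket is at (162,237), round at (213,233), post at (164,297) and square at (215,293). I'll enlarge these to confirm and measure.

```bash
cat > h.py <<'E'
import numpy as np,cv2
from plant import *
def bp(c,u,v,z):
    K,R,t=c["intrinsics"],np.array(c["R"]),np.array(c["t"])
    d=R.T@np.linalg.inv(K)@np.array([u,v,1.]);o=-R.T@t
    return o+d*(z-o[2])/d[2]
def proj(c,X):
    p=c["intrinsics"]@(np.array(c["R"])@np.array(X)+c["t"]);return p[:2]/p[2]
def crop(c,name,x0,y0,w,h,s):
    im=cv2.resize(c["frame"][y0:y0+h,x0:x0+w,::-1],None,fx=s,fy=s,interpolation=cv2.INTER_CUBIC)
    for i in range(0,w,20):
        cv2.putText(im,str(x0+i),(i*s,8),0,.3,(255,0,255),1);cv2.line(im,(i*s,10),(i*s,14),(255,0,255),1)
    for i in range(0,h,20):
        cv2.putText(im,str(y0+i),(0,i*s+4),0,.3,(255,0,255),1)
    cv2.imwrite("pics/"+name,im)
E
python3 - <<'E'
from h import *
c=read_camera("top")
crop(c,"a1.png",380,160,160,120,5)
crop(c,"a2.png",380,250,160,90,5)
crop(c,"a3.png",120,185,140,160,4)
crop(c,"a4.png",300,200,80,130,4)
E
```

```text
(no output)
```

View pics/a1.png

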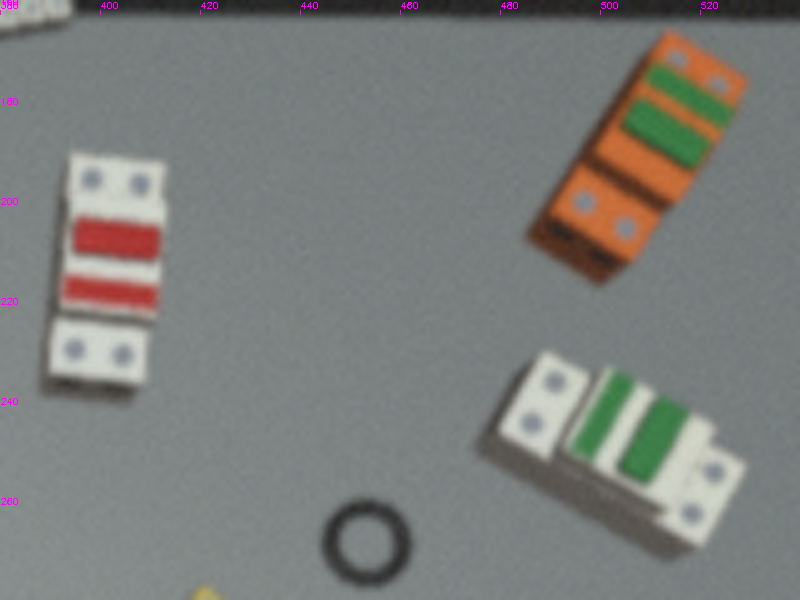

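View pics/a2.png

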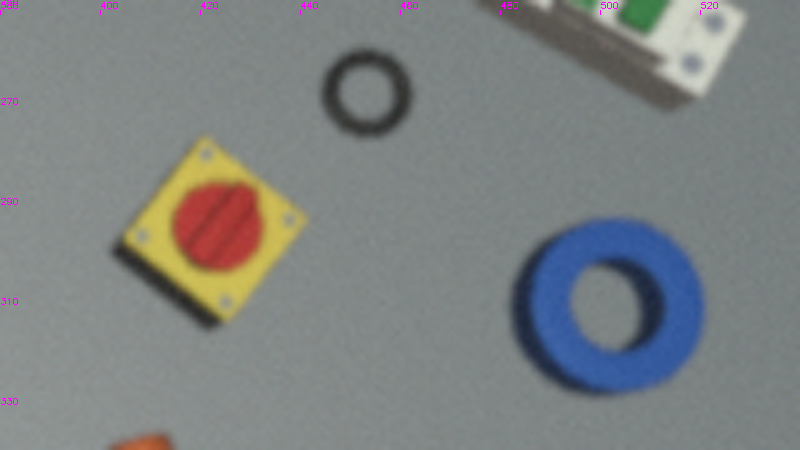

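View pics/a3.png

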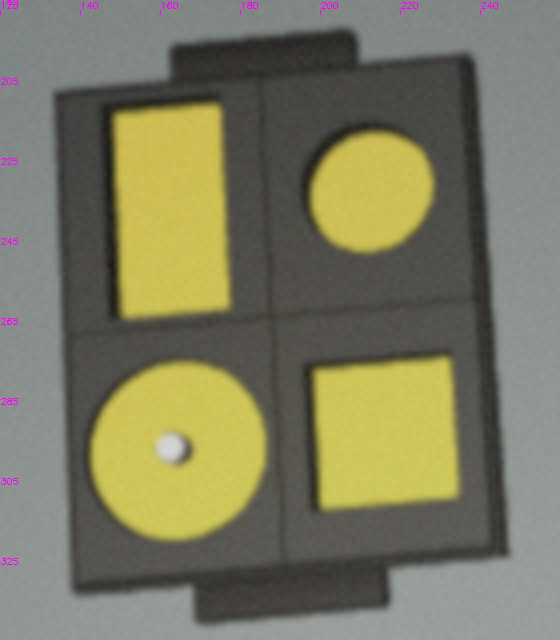

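View pics/a4.png

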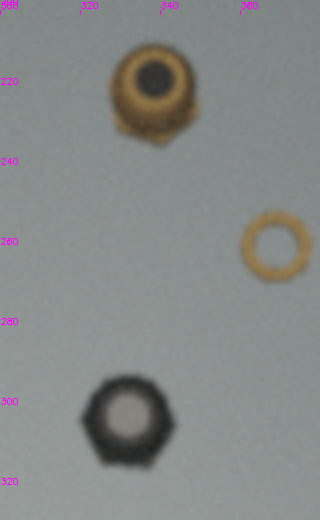

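```bash
python3 - <<'E'
from h import *
c=read_camera("top");s=read_camera("scene")
def poly(n,P,z):
    X=np.array([bp(c,*p,z) for p in P]);m=X.mean(0)
    e=[X[(i+1)%len(X)]-X[i] for i in range(len(X))]
    print(n,m.round(4),[(round(1e3*np.hypot(*v[:2])),round(np.degrees(np.arctan2(v[1],v[0])),1)) for v in e],"scene",proj(s,m).round(1))
poly("long",[(145.5,210.8),(175.2,208.8),(177.8,262),(147.8,265)],.028)
poly("sq",[(195.8,275.5),(233,273.3),(235,309.3),(198.5,312.8)],.028)
poly("bg",[(489.2,230),(480,245.6),(520,269.6),(529.6,252.6)],.046)
poly("br",[(394,190.6),(413.2,192),(409,236.8),(389.6,235.2)],.046)
poly("iso",[(421,277.4),(441.6,293.8),(425.4,314.4),(404.4,298)],.055)
poly("tray seam",[(188.3,263.7)],.028)
poly("round",[(212.4,232.1)],.028)
poly("post",[(164.5,297.5)],.028)
poly("ring",[(503.6,311.1)],.036)
poly("gb",[(331.8,303.2)],.06)
poly("gbrass",[(338.8,219.8)],.06)
crop(s,"b1.png",160,230,160,120,5)
crop(s,"b2.png",160,300,160,120,5)
crop(s,"b3.png",290,100,160,120,5)
crop(s,"b4.png",250,190,160,120,5)
E
```

```text
long [0.581  0.3104 0.028 ] [(57, np.float64(-85.4)), (103, np.float64(-173.9)), (56, np.float64(96.5)), (105, np.float64(6.2))] scene [400.5 150.2]
sq [0.476  0.2031 0.028 ] [(70, np.float64(-85.8)), (67, np.float64(-174.5)), (68, np.float64(96.3)), (70, np.float64(7.1))] scene [336.4 161.7]
bg [ 0.561  -0.3294  0.046 ] [(35, np.float64(148.8)), (84, np.float64(-121.5)), (37, np.float64(-30.8)), (83, np.float64(60.2))] scene [223.8 370.7]
br [ 0.6265 -0.1406  0.046 ] [(36, np.float64(-93.7)), (86, np.float64(174.2)), (36, np.float64(85.9)), (86, np.float64(-5.8))] scene [311.5 307.7]
iso [ 0.4725 -0.1772  0.055 ] [(47, np.float64(-128.6)), (48, np.float64(141.6)), (47, np.float64(52.2)), (48, np.float64(-38.8))] scene [233.4 281.4]
tray seam [0.5296 0.2569 0.028 ] [(0, np.float64(0.0))] scene [369.1 156. ]
round [0.5905 0.2145 0.028 ] [(0, np.float64(0.0))] scene [383.9 180.2]
post [0.4656 0.2978 0.028 ] [(0, np.float64(0.0))] scene [353.7 133. ]
ring [ 0.4486 -0.326   0.036 ] [(0, np.float64(0.0))] scene [176.2 340.1]
gb [ 0.4565 -0.0128  0.06  ] [(0, np.float64(0.0))] scene [274.4 216.8]
gbrass [ 0.61   -0.0239  0.06  ] [(0, np.float64(0.0))] scene [336.1 255.2]
```

View pics/b1.png

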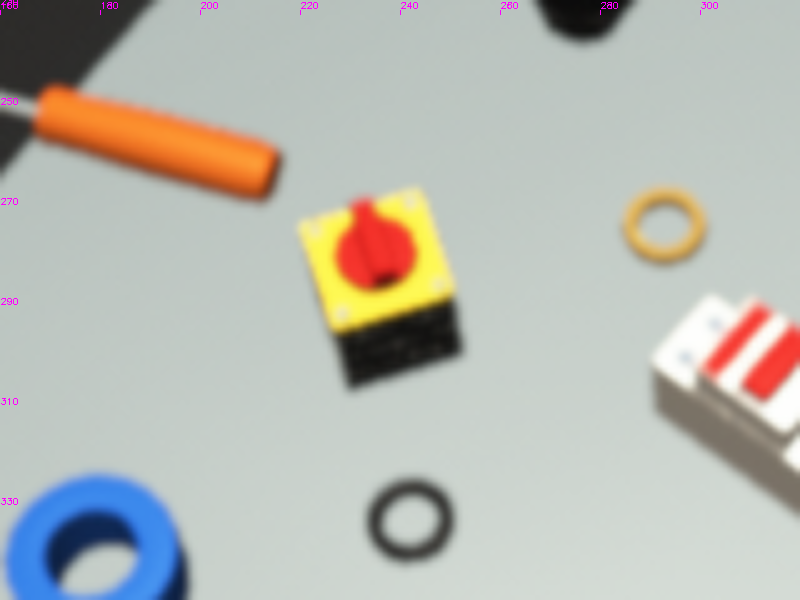

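View pics/b2.png

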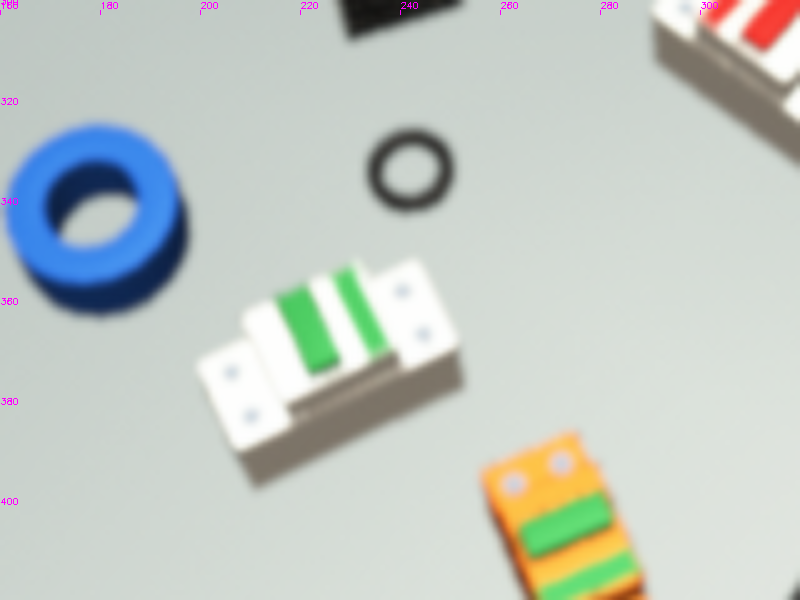

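View pics/b3.png

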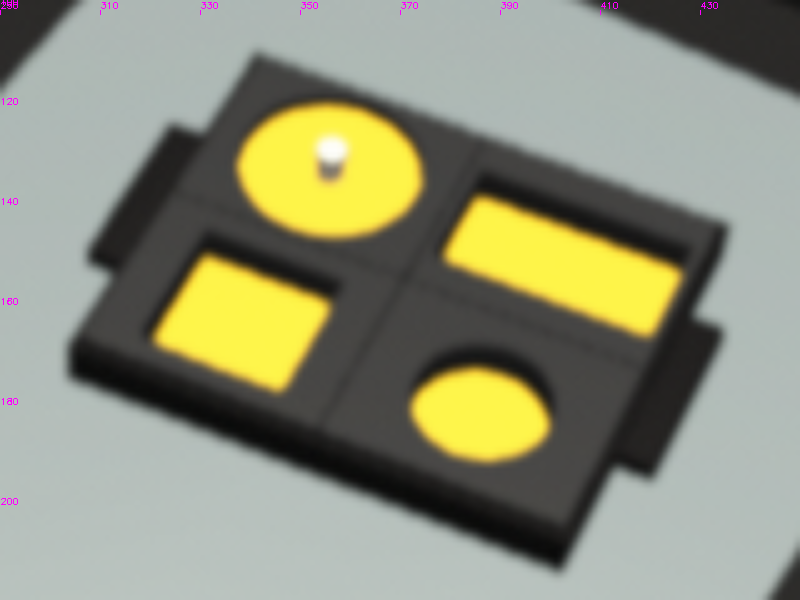

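View pics/b4.png

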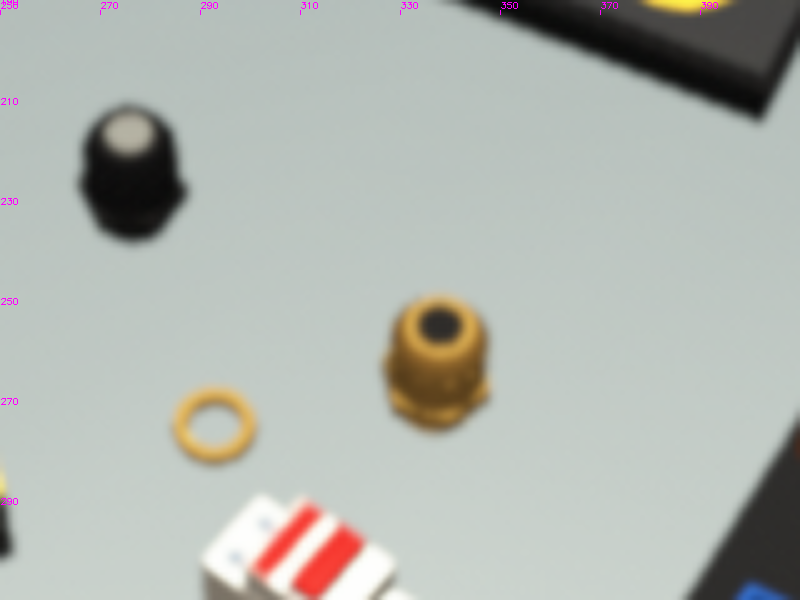

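Both cameras agree to about 2 px, so the identifications hold. First I'll line up with the green breaker: jaw heading about -31°, at (0.561,-0.329).

```bash
cat > go.py <<'E'
import sys
from h import *
def plan(x,y,z,h=None):
    s=get_state();q=s["tcp_rot"]
    from scipy.spatial.transform import Rotation as R
    M=R.from_quat(q).as_matrix();p=np.array(s["eef_pos"])
    a=np.degrees(np.arctan2(M[1,0],M[0,0]))
    d=M.T@(np.array([x,y,z])-p)*1e3
    print("t",round(s["time"],2),"pos",p.round(4),"head",a.round(2),"tilt",M[:,2].round(4)[:2],"open",round(s["opening"],3),"F",np.round(s["contact_force"],1))
    print("rz",None if h is None else round((a-h+180)%360-180,2),"shift now",d.round(1), "n",np.ceil(np.linalg.norm(d)/40))
    if h is not None:
        c,sn=np.cos(np.radians(h)),np.sin(np.radians(h));w=np.array([x,y,z])-p
        print("after turn: x",round(1e3*(w[0]*c+w[1]*sn),1),"y",round(1e3*(w[0]*sn-w[1]*c),1),"z",round(-1e3*w[2],1))
if __name__=="__main__": plan(*map(float,sys.argv[1:]))
E
python3 -m jog '[{"rz":-6.4,"z":14},{"rz":-6.4,"z":14},{"rz":-6.4,"z":14},{"rz":-6.4,"z":14},{"rz":-6.4,"z":14},{"rz":-6.0,"z":14},{"grip":0.25}]'
python3 go.py .561 -.3294 .32 -31
```

```text
t 0.3 pos [ 0.2427 -0.6298  0.4042] head -68.93 tilt [-0.0001  0.0008] open 0.999 F [-0.5  0.5  1.2]
rz -37.93 shift now [-165.8 -405.    84.4] n 12.0
after turn: x 118.1 y -421.4 z 84.2$[0]: bad value
```

```bash

python3 -m jog '[{"grip":0.25,"x":0,"y":0,"z":14,"rx":0,"ry":0,"rz":-6.4}]'
python3 -m jog '[{"grip":0.25,"z":14,"rz":-6.4}]'; python3 go.py .561 -.3294 .32 -31
```

```text
time: 0.38
eef_pos: [0.2429, -0.6305, 0.3941]
tcp_rot: [0.855, -0.518, 0.002, 0.002]
contact_force: [-0.0, -0.6, 1.4]
opening: 0.883
t 0.38 pos [ 0.2429 -0.6305  0.3941] head -62.43 tilt [ 0.0013 -0.0061] open 0.883 F [-0.  -0.6  1.4]
rz -31.43 shift now [-120.1 -421.4   72.7] n 12.0
after turn: x 117.6 y -421.9 z 74.1$[0]: bad value
```

```bash

python3 -m jog '[{"grip":0.25,"x":0,"y":0,"z":14,"rx":0,"ry":0,"rz":-6.3},{"grip":0.25,"x":0,"y":0,"z":14,"rx":0,"ry":0,"rz":-6.3},{"grip":0.25,"x":0,"y":0,"z":14,"rx":0,"ry":0,"rz":-6.3},{"grip":0.25,"x":0,"y":0,"z":14,"rx":0,"ry":0,"rz":-6.3},{"grip":0.25,"x":0,"y":0,"z":14,"rx":0,"ry":0,"rz":-6.3}]' >/dev/null
python3 -m jog '[{"grip":0.25,"x":10,"y":-36,"z":0,"rx":0,"ry":0,"rz":0},{"grip":0.25,"x":10,"y":-36,"z":0,"rx":0,"ry":0,"rz":0},{"grip":0.25,"x":10,"y":-36,"z":0,"rx":0,"ry":0,"rz":0},{"grip":0.25,"x":10,"y":-36,"z":0,"rx":0,"ry":0,"rz":0},{"grip":0.25,"x":10,"y":-36,"z":0,"rx":0,"ry":0,"rz":0},{"grip":0.25,"x":10,"y":-36,"z":0,"rx":0,"ry":0,"rz":0},{"grip":0.25,"x":10,"y":-36,"z":0,"rx":0,"ry":0,"rz":0},{"grip":0.25,"x":10,"y":-36,"z":0,"rx":0,"ry":0,"rz":0}]'
python3 go.py .561 -.3294 .32 -31
```

```text
time: 1.47
eef_pos: [0.4608, -0.4228, 0.3209]
tcp_rot: [0.964, -0.268, 0.0, 0.0]
contact_force: [0.6, 0.0, -0.4]
opening: 0.749
t 1.47 pos [ 0.4608 -0.4228  0.3209] head -31.04 tilt [ 0.0002 -0.0003] open 0.749 F [ 0.6  0.  -0.4]
rz -0.04 shift now [  37.7 -131.7    0.9] n 4.0
after turn: x 37.8 y -131.7 z 0.9
```

```bash

python3 -m jog '[{"grip":0.25,"x":10,"y":-35,"z":0,"rx":0,"ry":0,"rz":0},{"grip":0.25,"x":10,"y":-35,"z":0,"rx":0,"ry":0,"rz":0},{"grip":0.25,"x":9,"y":-33,"z":0,"rx":0,"ry":0,"rz":0},{"grip":0.25,"x":8,"y":-29,"z":0,"rx":0,"ry":0,"rz":0},{"grip":0.25,"x":0,"y":0,"z":0,"rx":0,"ry":0,"rz":0},{"grip":0.25,"x":0,"y":0,"z":0,"rx":0,"ry":0,"rz":0}]'
python3 - <<'E'
from go import *
plan(.561,-.3294,.32,-31)
c=read_camera("wrist");f=c["frame"].copy()
for X in [(.561,-.3294,.046)]:
    print(proj(c,X))
import itertools
u=np.array([np.cos(np.radians(60)),np.sin(np.radians(60))]);v=np.array([-u[1],u[0]])
for a,b in itertools.product((-1,1),(-1,1)):
    P=np.array([.561,-.3294])+a*.0425*u+b*.018*v
    p=proj(c,(*P,.046));cv2.circle(f,tuple(int(i) for i in p),3,(255,0,255),1)
cv2.imwrite("pics/w1.png",f[:,:,::-1])
E
```

```text
time: 1.97
eef_pos: [0.5604, -0.3289, 0.3206]
tcp_rot: [0.964, -0.266, -0.0, 0.0]
contact_force: [0.2, -0.6, 0.2]
opening: 0.75
t 1.97 pos [ 0.5604 -0.3289  0.3206] head -30.85 tilt [-0.0003 -0.0001] open 0.75 F [ 0.2 -0.6  0.2]
rz 0.15 shift now [0.8 0.2 0.6] n 1.0
after turn: x 0.8 y 0.2 z 0.6
[317.15690942 237.57676073]
```

View pics/w1.png

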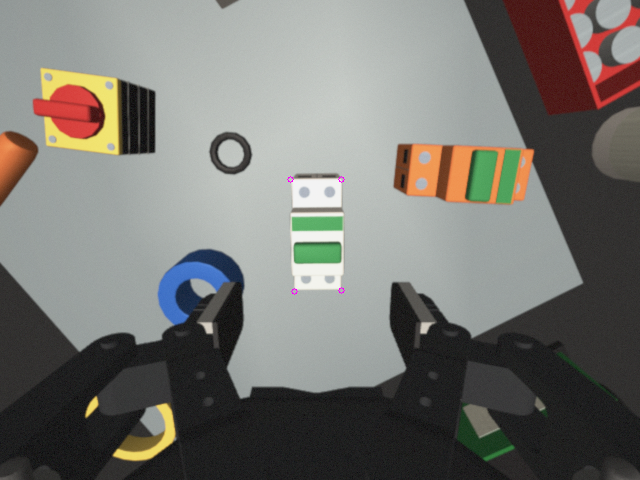

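The wrist view confirms it. The green-toggle breaker at (317,237) lies between the open jaws and the predicted corners match. The orange one at (465,175) is clear. Going down to grip.

```bash

python3 -m jog '[{"grip":0.25,"x":1,"y":0,"z":30,"rx":0,"ry":0,"rz":0},{"grip":0.25,"x":0,"y":0,"z":30,"rx":0,"ry":0,"rz":0},{"grip":0.25,"x":0,"y":0,"z":30,"rx":0,"ry":0,"rz":0},{"grip":0.25,"x":0,"y":0,"z":20,"rx":0,"ry":0,"rz":0},{"grip":0.25,"x":0,"y":0,"z":7.5,"rx":0,"ry":0,"rz":0},{"grip":0.25,"x":0,"y":0,"z":0,"rx":0,"ry":0,"rz":0}]' 50
python3 -m jog '[{"grip":1,"x":0,"y":0,"z":0,"rx":0,"ry":0,"rz":0},{"grip":1,"x":0,"y":0,"z":0,"rx":0,"ry":0,"rz":0},{"grip":1,"x":0,"y":0,"z":0,"rx":0,"ry":0,"rz":0},{"grip":1,"x":0,"y":0,"z":0,"rx":0,"ry":0,"rz":0},{"grip":1,"x":0,"y":0,"z":0,"rx":0,"ry":0,"rz":0},{"grip":1,"x":0,"y":0,"z":0,"rx":0,"ry":0,"rz":0},{"grip":1,"x":0,"y":0,"z":0,"rx":0,"ry":0,"rz":0},{"grip":1,"x":0,"y":0,"z":0,"rx":0,"ry":0,"rz":0}]' 50
python3 go.py .561 -.3294 .203 -31
```

```text
time: 2.52
eef_pos: [0.5586, -0.3313, 0.2005]
tcp_rot: [0.963, -0.268, -0.002, -0.001]
contact_force: [-0.2, 0.7, 0.9]
opening: 0.752
time: 3.18
eef_pos: [0.5609, -0.3316, 0.2058]
tcp_rot: [0.964, -0.267, 0.002, 0.001]
contact_force: [-3.5, -0.4, 6.4]
opening: 0.414
t 3.18 pos [ 0.5609 -0.3316  0.2058] head -31.02 tilt [ 0.0025 -0.003 ] open 0.414 F [-3.5 -0.4  6.4]
rz -0.02 shift now [-1.1 -1.9  2.7] n 1.0
after turn: x -1.1 y -1.9 z 2.8
```

```bash

python3 -m jog '[{"grip":1,"x":0,"y":0,"z":-10,"rx":0,"ry":0,"rz":0},{"grip":1,"x":0,"y":0,"z":-20,"rx":0,"ry":0,"rz":0},{"grip":1,"x":0,"y":0,"z":-25,"rx":0,"ry":0,"rz":0},{"grip":1,"x":0,"y":0,"z":-25,"rx":0,"ry":0,"rz":0},{"grip":1,"x":0,"y":0,"z":-20,"rx":0,"ry":0,"rz":0},{"grip":1,"x":0,"y":0,"z":-15,"rx":0,"ry":0,"rz":0},{"grip":1,"x":0,"y":0,"z":0,"rx":0,"ry":0,"rz":0},{"grip":1,"x":0,"y":0,"z":0,"rx":0,"ry":0,"rz":0}]'
python3 - <<'E'
from go import *
plan(.581,.3104,.315,-84.2)
c=read_camera("wrist");cv2.imwrite("pics/w2.png",c["frame"][:,:,::-1])
E
```

```text
time: 3.85
eef_pos: [0.5604, -0.3305, 0.3189]
tcp_rot: [0.964, -0.267, 0.001, 0.0]
contact_force: [1.0, 0.5, -2.4]
opening: 0.418
t 3.85 pos [ 0.5604 -0.3305  0.3189] head -31.01 tilt [ 0.0013 -0.0007] open 0.418 F [ 1.   0.5 -2.4]
rz 53.19 shift now [-312.5 -559.9    3.4] n 17.0
after turn: x -635.5 y -85.3 z 3.9
```

View pics/w2.png

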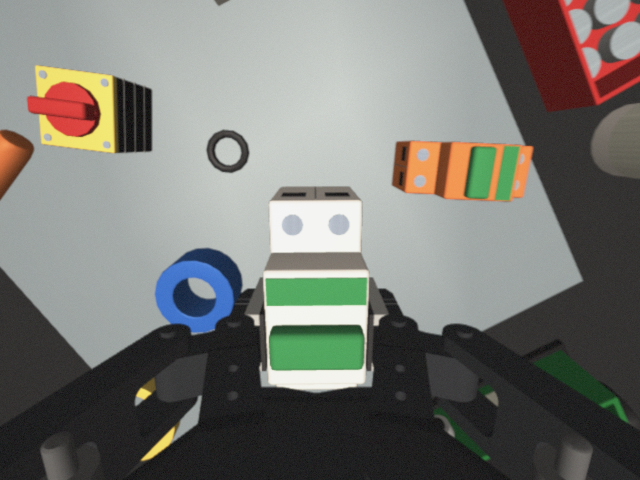

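The green breaker is held level at (317,300). I'll turn it and carry it to the tray.

```bash

python3 -m jog '[{"grip":1,"x":0,"y":0,"z":0,"rx":0,"ry":0,"rz":4.2},{"grip":1,"x":0,"y":0,"z":0,"rx":0,"ry":0,"rz":7},{"grip":1,"x":0,"y":0,"z":0,"rx":0,"ry":0,"rz":7},{"grip":1,"x":0,"y":0,"z":0,"rx":0,"ry":0,"rz":7},{"grip":1,"x":0,"y":0,"z":0,"rx":0,"ry":0,"rz":7},{"grip":1,"x":0,"y":0,"z":0,"rx":0,"ry":0,"rz":7},{"grip":1,"x":0,"y":0,"z":0,"rx":0,"ry":0,"rz":7},{"grip":1,"x":0,"y":0,"z":0,"rx":0,"ry":0,"rz":7}]' >/dev/null
python3 -m jog '[{"grip":1,"x":-20,"y":-3,"z":0,"rx":0,"ry":0,"rz":0},{"grip":1,"x":-37,"y":-5,"z":0,"rx":0,"ry":0,"rz":0},{"grip":1,"x":-37,"y":-5,"z":0,"rx":0,"ry":0,"rz":0},{"grip":1,"x":-37,"y":-5,"z":0,"rx":0,"ry":0,"rz":0},{"grip":1,"x":-37,"y":-5,"z":0,"rx":0,"ry":0,"rz":0},{"grip":1,"x":-37,"y":-5,"z":0,"rx":0,"ry":0,"rz":0},{"grip":1,"x":-37,"y":-5,"z":0,"rx":0,"ry":0,"rz":0},{"grip":1,"x":-37,"y":-5,"z":0,"rx":0,"ry":0,"rz":0}]' >/dev/null
python3 go.py .581 .3104 .315 -84.2
python3 -m jog '[{"grip":1,"x":-37,"y":-5,"z":0,"rx":0,"ry":0,"rz":0},{"grip":1,"x":-37,"y":-5,"z":0,"rx":0,"ry":0,"rz":0},{"grip":1,"x":-37,"y":-5,"z":0,"rx":0,"ry":0,"rz":0},{"grip":1,"x":-37,"y":-5,"z":0,"rx":0,"ry":0,"rz":0},{"grip":1,"x":-37,"y":-5,"z":0,"rx":0,"ry":0,"rz":0},{"grip":1,"x":-37,"y":-5,"z":0,"rx":0,"ry":0,"rz":0},{"grip":1,"x":-37,"y":-5,"z":0,"rx":0,"ry":0,"rz":0},{"grip":1,"x":-37,"y":-5,"z":0,"rx":0,"ry":0,"rz":0}]'
python3 go.py .581 .3104 .315 -84.2
```

```text
t 5.23 pos [ 0.569  -0.0473  0.3157] head -84.24 tilt [-0.0042  0.0014] open 0.419 F [ 1.3  0.3 -2.6]
rz -0.04 shift now [-354.7  -47.8    1.1] n 9.0
after turn: x -354.7 y -48.1 z 0.7
time: 5.9
eef_pos: [0.579, 0.251, 0.3154]
tcp_rot: [0.742, -0.671, -0.001, 0.002]
contact_force: [0.1, 0.7, -3.2]
opening: 0.414
t 5.9 pos [0.579  0.251  0.3154] head -84.22 tilt [-0.0045 -0.001 ] open 0.414 F [ 0.1  0.7 -3.2]
rz -0.02 shift now [-58.9  -8.    0.4] n 2.0
after turn: x -58.9 y -8.0 z 0.4
```

```bash

python3 -m jog '[{"grip":1,"x":-30,"y":-4,"z":0,"rx":0,"ry":0,"rz":0},{"grip":1,"x":-18,"y":-3,"z":0,"rx":0,"ry":0,"rz":0},{"grip":1,"x":-7,"y":-1,"z":0,"rx":0,"ry":0,"rz":0},{"grip":1,"x":0,"y":0,"z":10,"rx":0,"ry":0,"rz":0},{"grip":1,"x":0,"y":0,"z":25,"rx":0,"ry":0,"rz":0},{"grip":1,"x":0,"y":0,"z":15,"rx":0,"ry":0,"rz":0},{"grip":1,"x":0,"y":0,"z":0,"rx":0,"ry":0,"rz":0},{"grip":1,"x":0,"y":0,"z":0,"rx":0,"ry":0,"rz":0}]'
python3 - <<'E'
from go import *
plan(.581,.3104,.212,-84.2)
c=read_camera("wrist");cv2.imwrite("pics/w3.png",c["frame"][:,:,::-1])
c=read_camera("top");crop(c,"t3.png",110,170,150,120,5)
E
```

```text
time: 6.57
eef_pos: [0.5819, 0.3032, 0.2654]
tcp_rot: [0.741, -0.671, -0.001, 0.003]
contact_force: [-0.2, -0.3, -1.9]
opening: 0.416
t 6.57 pos [0.5819 0.3032 0.2654] head -84.31 tilt [-0.0054 -0.002 ] open 0.416 F [-0.2 -0.3 -1.9]
rz -0.11 shift now [-7.3 -0.1 53.4] n 2.0
after turn: x -7.2 y 0.2 z 53.4
```

View pics/w3.png

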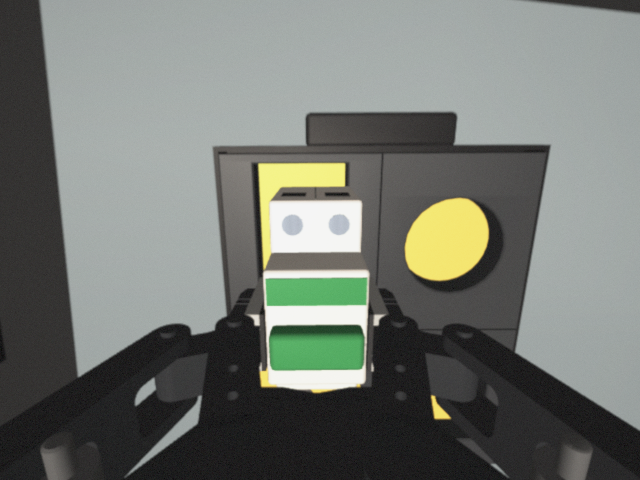

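View pics/t3.png

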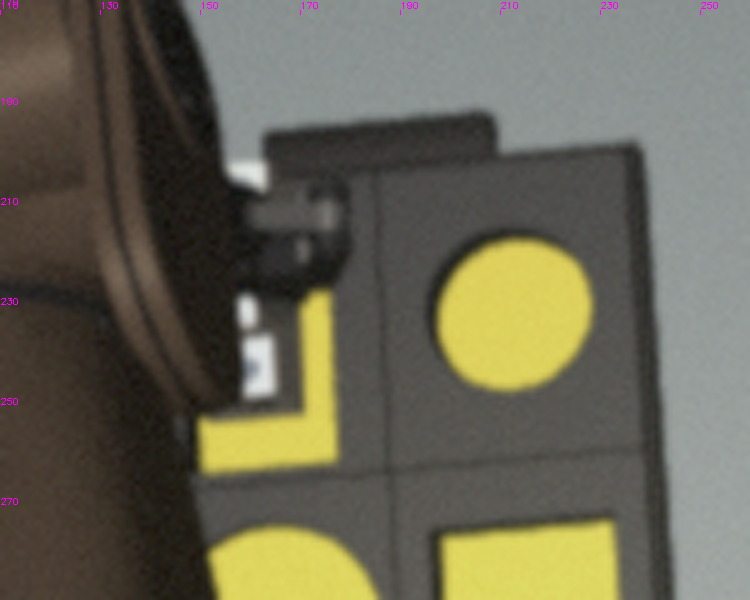

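```bash

python3 - <<'E'
from go import *
c=read_camera("wrist")
a=bp(c,254,163,.028);b=bp(c,346,163,.028);print(a,b,np.linalg.norm(a-b))
m=(a+b)/2; h=np.radians(5.8); print("centre",m[:2]-.052*np.array([np.cos(h),np.sin(h)]))
print("round",bp(c,450,237,.018))
E
python3 -m jog '[{"grip":1,"x":-7,"y":0,"z":10,"rx":0,"ry":0,"rz":0},{"grip":1,"x":0,"y":0,"z":10,"rx":0,"ry":0,"rz":0},{"grip":1,"x":0,"y":0,"z":0,"rx":0,"ry":0,"rz":0}]'
python3 go.py .581 .3104 .212 -84.2
```

```text
[0.63448922 0.34694629 0.028     ] [0.6399871  0.29202801 0.028     ] 0.055192786313827555
centre [0.58550436 0.31423222]
round [0.59861434 0.21638838 0.018     ]
time: 6.97
eef_pos: [0.5808, 0.3118, 0.2457]
tcp_rot: [0.742, -0.67, -0.001, 0.002]
contact_force: [-1.0, -1.1, -4.3]
opening: 0.416
t 6.97 pos [0.5808 0.3118 0.2457] head -84.19 tilt [-0.0038 -0.0013] open 0.416 F [-1.  -1.1 -4.3]
rz 0.01 shift now [ 1.3 -0.1 33.7] n 1.0
after turn: x 1.4 y -0.0 z 33.7
```

```bash

python3 -m jog '[{"grip":1,"x":0,"y":-2,"z":8,"rx":0,"ry":0,"rz":0},{"grip":1,"x":0,"y":0,"z":10,"rx":0,"ry":0,"rz":0},{"grip":1,"x":0,"y":0,"z":8,"rx":0,"ry":0,"rz":0},{"grip":1,"x":0,"y":0,"z":4,"rx":0,"ry":0,"rz":0},{"grip":1,"x":0,"y":0,"z":0,"rx":0,"ry":0,"rz":0},{"grip":1,"x":0,"y":0,"z":0,"rx":0,"ry":0,"rz":0}]'
python3 go.py .583 .312 .212 -84.2
```

```text
time: 7.47
eef_pos: [0.5837, 0.3118, 0.2176]
tcp_rot: [0.742, -0.671, -0.0, 0.0]
contact_force: [0.9, 0.3, -2.9]
opening: 0.414
t 7.47 pos [0.5837 0.3118 0.2176] head -84.23 tilt [-0.001  -0.0004] open 0.414 F [ 0.9  0.3 -2.9]
rz -0.03 shift now [-0.3  0.7  5.6] n 1.0
after turn: x -0.3 y 0.7 z 5.6
```

```bash

python3 -m jog '[{"grip":1,"x":0,"y":0,"z":2,"rx":0,"ry":0,"rz":0},{"grip":1,"x":0,"y":0,"z":2,"rx":0,"ry":0,"rz":0},{"grip":1,"x":0,"y":0,"z":1,"rx":0,"ry":0,"rz":0},{"grip":1,"x":0,"y":0,"z":0,"rx":0,"ry":0,"rz":0}]'
python3 go.py .583 .312 .212 -84.2
```

```text
time: 7.8
eef_pos: [0.584, 0.312, 0.2139]
tcp_rot: [0.742, -0.671, 0.0, -0.0]
contact_force: [-0.1, -0.1, -0.1]
opening: 0.417
t 7.8 pos [0.584  0.312  0.2139] head -84.23 tilt [0.0008 0.0003] open 0.417 F [-0.1 -0.1 -0.1]
rz -0.03 shift now [-0.1  1.   1.9] n 1.0
after turn: x -0.1 y 1.0 z 1.9
```

```bash

python3 -m jog '[{"grip":0.2,"x":0,"y":0,"z":0,"rx":0,"ry":0,"rz":0},{"grip":0.2,"x":0,"y":0,"z":0,"rx":0,"ry":0,"rz":0},{"grip":0.2,"x":0,"y":0,"z":0,"rx":0,"ry":0,"rz":0},{"grip":0.2,"x":0,"y":0,"z":0,"rx":0,"ry":0,"rz":0},{"grip":0.2,"x":0,"y":0,"z":-10,"rx":0,"ry":0,"rz":0},{"grip":0.2,"x":0,"y":0,"z":-30,"rx":0,"ry":0,"rz":0},{"grip":0.2,"x":0,"y":0,"z":-35,"rx":0,"ry":0,"rz":0},{"grip":0.2,"x":0,"y":0,"z":-30,"rx":0,"ry":0,"rz":0}]'
python3 - <<'E'
from go import *
plan(.4725,-.1772,.32,-39+180-180)
c=read_camera("wrist");cv2.imwrite("pics/w4.png",c["frame"][:,:,::-1])
E
```

```text
time: 8.47
eef_pos: [0.5838, 0.3119, 0.3205]
tcp_rot: [0.742, -0.671, 0.0, -0.0]
contact_force: [0.6, -0.1, 0.5]
opening: 0.801
t 8.47 pos [0.5838 0.3119 0.3205] head -84.23 tilt [0.0005 0.0002] open 0.801 F [ 0.6 -0.1  0.5]
rz -45.23 shift now [4.754e+02 1.599e+02 3.000e-01] n 13.0
after turn: x 221.3 y 450.1 z 0.5
```

View pics/w4.png

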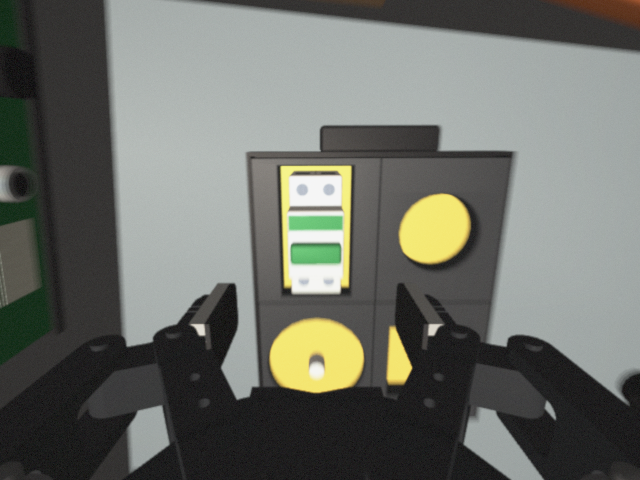

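```bash

python3 - <<'E'
from go import *
c=read_camera("wrist")
p=lambda u,v,z:bp(c,u,v,z)[:2].round(4)
print("breaker", (p(291,174,.054)+p(340,174,.054)+p(291,293,.054)+p(341,293,.054))/4)
print("pocket",(p(279,166,.028)+p(353,166,.028)+p(281,294,.028)+p(350,294,.028))/4, p(279,166,.028),p(281,294,.028))
print("round",p(435.5,230,.028)); print("post",p(316.5,362,.02))
crop(c,"w4c.png",240,140,260,180,3)
E
```

```text
breaker [0.589775 0.3146  ]
pocket [0.58575  0.314325] [0.6361 0.3481] [0.5295 0.3384]
round [0.5982 0.2179]
post [0.4614 0.301 ]
```

View pics/w4c.png

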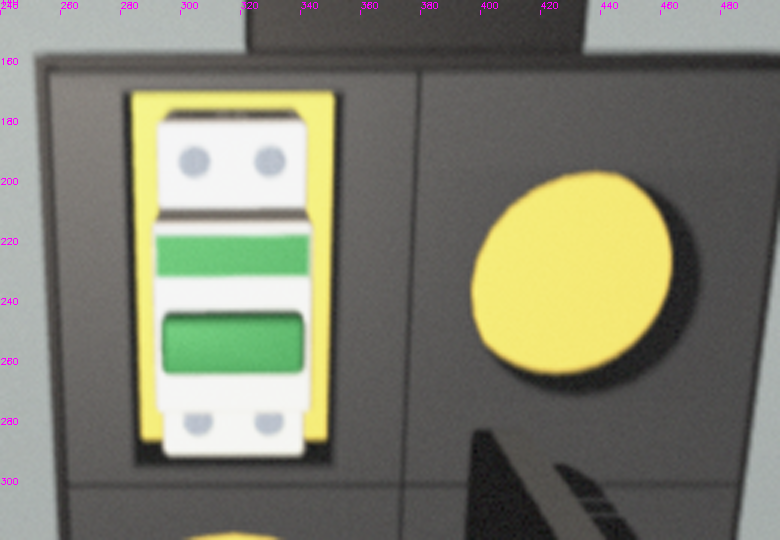

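The breaker sits flat in the long pocket at (316,235), inside the yellow margin all round and about 4 mm off centre at most. Next is the isolator.

```bash

python3 -m jog '[{"grip":0.1,"x":0,"y":0,"z":0,"rx":0,"ry":0,"rz":-5},{"grip":0.1,"x":0,"y":0,"z":0,"rx":0,"ry":0,"rz":-7},{"grip":0.1,"x":0,"y":0,"z":0,"rx":0,"ry":0,"rz":-7},{"grip":0.1,"x":0,"y":0,"z":0,"rx":0,"ry":0,"rz":-7},{"grip":0.1,"x":0,"y":0,"z":0,"rx":0,"ry":0,"rz":-7},{"grip":0.1,"x":0,"y":0,"z":0,"rx":0,"ry":0,"rz":-7},{"grip":0.1,"x":0,"y":0,"z":0,"rx":0,"ry":0,"rz":-5.7}]' >/dev/null
python3 -m jog '[{"grip":0.1,"x":17,"y":34,"z":0,"rx":0,"ry":0,"rz":0},{"grip":0.1,"x":17,"y":34,"z":0,"rx":0,"ry":0,"rz":0},{"grip":0.1,"x":17,"y":34,"z":0,"rx":0,"ry":0,"rz":0},{"grip":0.1,"x":17,"y":34,"z":0,"rx":0,"ry":0,"rz":0},{"grip":0.1,"x":17,"y":34,"z":0,"rx":0,"ry":0,"rz":0},{"grip":0.1,"x":17,"y":34,"z":0,"rx":0,"ry":0,"rz":0},{"grip":0.1,"x":17,"y":34,"z":0,"rx":0,"ry":0,"rz":0},{"grip":0.1,"x":17,"y":34,"z":0,"rx":0,"ry":0,"rz":0}]'
python3 go.py .4725 -.1772 .32 -38.5
```

```text
time: 9.82
eef_pos: [0.5198, 0.0129, 0.3183]
tcp_rot: [0.944, -0.33, 0.0, 0.0]
contact_force: [0.3, -0.4, -0.4]
opening: 0.903
t 9.82 pos [0.5198 0.0129 0.3183] head -38.51 tilt [ 0.0001 -0.0001] open 0.903 F [ 0.3 -0.4 -0.4]
rz -0.01 shift now [ 81.3 178.2  -1.7] n 5.0
after turn: x 81.3 y 178.2 z -1.7
```

```bash

python3 -m jog '[{"grip":0.1,"x":17,"y":36,"z":0,"rx":0,"ry":0,"rz":0},{"grip":0.1,"x":17,"y":36,"z":0,"rx":0,"ry":0,"rz":0},{"grip":0.1,"x":17,"y":36,"z":0,"rx":0,"ry":0,"rz":0},{"grip":0.1,"x":16,"y":36,"z":0,"rx":0,"ry":0,"rz":0},{"grip":0.1,"x":13,"y":30,"z":0,"rx":0,"ry":0,"rz":0},{"grip":0.1,"x":0,"y":0,"z":0,"rx":0,"ry":0,"rz":0},{"grip":0.1,"x":0,"y":0,"z":0,"rx":0,"ry":0,"rz":0}]'
python3 - <<'E'
from go import *
plan(.4725,-.1772,.32,-38.5)
c=read_camera("wrist");cv2.imwrite("pics/w5.png",c["frame"][:,:,::-1])
E
```

```text
time: 10.4
eef_pos: [0.4744, -0.1731, 0.3183]
tcp_rot: [0.943, -0.332, -0.0, -0.0]
contact_force: [-0.5, -0.5, 0.5]
opening: 0.899
t 10.4 pos [ 0.4744 -0.1731  0.3183] head -38.74 tilt [0.0001 0.0003] open 0.899 F [-0.5 -0.5  0.5]
rz -0.24 shift now [ 1.1  4.4 -1.7] n 1.0
after turn: x 1.1 y 4.4 z -1.7
```

View pics/w5.png

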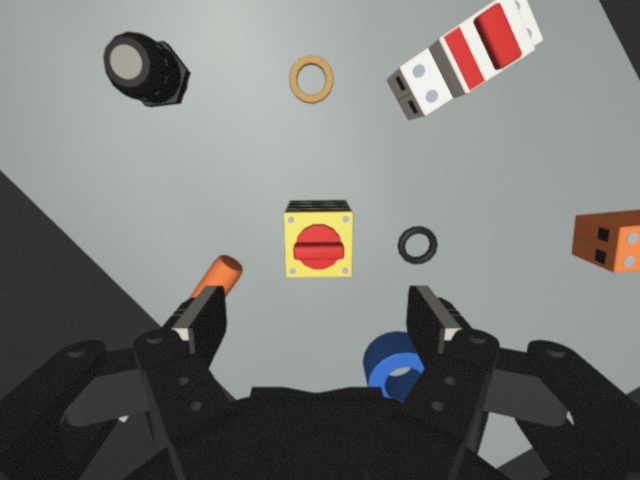

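```bash

python3 - <<'E'
from go import *
c=read_camera("wrist"); print(bp(c,318.8,244,.055))
E
python3 -m jog '[{"grip":0.22,"x":1,"y":3,"z":20,"rx":0,"ry":0,"rz":0},{"grip":0.22,"x":0,"y":0,"z":30,"rx":0,"ry":0,"rz":0},{"grip":0.22,"x":0,"y":0,"z":30,"rx":0,"ry":0,"rz":0},{"grip":0.22,"x":0,"y":0,"z":20,"rx":0,"ry":0,"rz":0},{"grip":0.22,"x":0,"y":0,"z":15,"rx":0,"ry":0,"rz":0},{"grip":0.22,"x":0,"y":0,"z":3,"rx":0,"ry":0,"rz":0},{"grip":0.22,"x":0,"y":0,"z":0,"rx":0,"ry":0,"rz":0}]' 50
python3 -m jog '[{"grip":1,"x":0,"y":0,"z":0,"rx":0,"ry":0,"rz":0},{"grip":1,"x":0,"y":0,"z":0,"rx":0,"ry":0,"rz":0},{"grip":1,"x":0,"y":0,"z":0,"rx":0,"ry":0,"rz":0},{"grip":1,"x":0,"y":0,"z":0,"rx":0,"ry":0,"rz":0},{"grip":1,"x":0,"y":0,"z":0,"rx":0,"ry":0,"rz":0},{"grip":1,"x":0,"y":0,"z":0,"rx":0,"ry":0,"rz":0},{"grip":1,"x":0,"y":0,"z":0,"rx":0,"ry":0,"rz":0}]' 50
python3 go.py .4725 -.1772 .2 -38.5
```

```text
[ 0.47498481 -0.17430781  0.055     ]
time: 11.08
eef_pos: [0.4738, -0.173, 0.199]
tcp_rot: [0.944, -0.329, -0.002, -0.0]
contact_force: [0.4, 1.4, 0.5]
opening: 0.779
time: 11.67
eef_pos: [0.4747, -0.1749, 0.2018]
tcp_rot: [0.944, -0.33, 0.001, -0.0]
contact_force: [1.0, 1.6, 6.1]
opening: 0.549
t 11.67 pos [ 0.4747 -0.1749  0.2018] head -38.55 tilt [ 0.0027 -0.0008] open 0.549 F [1.  1.6 6.1]
rz -0.05 shift now [-0.3  3.2  1.8] n 1.0
after turn: x -0.3 y 3.2 z 1.8
```

```bash

python3 -m jog '[{"grip":1,"x":0,"y":0,"z":-10,"rx":0,"ry":0,"rz":0},{"grip":1,"x":0,"y":0,"z":-25,"rx":0,"ry":0,"rz":0},{"grip":1,"x":0,"y":0,"z":-35,"rx":0,"ry":0,"rz":0},{"grip":1,"x":0,"y":0,"z":-30,"rx":0,"ry":0,"rz":0},{"grip":1,"x":0,"y":0,"z":-20,"rx":0,"ry":0,"rz":0},{"grip":1,"x":0,"y":0,"z":0,"rx":0,"ry":0,"rz":-4},{"grip":1,"x":0,"y":0,"z":0,"rx":0,"ry":0,"rz":-7}]'
python3 -m jog '[{"grip":1,"x":0,"y":0,"z":0,"rx":0,"ry":0,"rz":-7},{"grip":1,"x":0,"y":0,"z":0,"rx":0,"ry":0,"rz":-7},{"grip":1,"x":0,"y":0,"z":0,"rx":0,"ry":0,"rz":-7},{"grip":1,"x":0,"y":0,"z":0,"rx":0,"ry":0,"rz":-7},{"grip":1,"x":0,"y":0,"z":0,"rx":0,"ry":0,"rz":-5.3},{"grip":1,"x":0,"y":0,"z":0,"rx":0,"ry":0,"rz":0}]'
python3 go.py .477 .2045 .32 5.8
```

```text
time: 12.25
eef_pos: [0.4739, -0.1747, 0.3225]
tcp_rot: [0.972, -0.236, 0.002, 0.001]
contact_force: [-0.0, 0.8, -1.7]
opening: 0.549
time: 12.75
eef_pos: [0.4734, -0.1744, 0.3199]
tcp_rot: [0.999, 0.051, -0.001, -0.0]
contact_force: [-0.1, 0.7, -1.2]
opening: 0.552
t 12.75 pos [ 0.4734 -0.1744  0.3199] head 5.86 tilt [-0.0013  0.0004] open 0.552 F [-0.1  0.7 -1.2]
rz 0.06 shift now [ 4.230e+01 -3.766e+02  1.000e-01] n 10.0
after turn: x 41.9 y -376.6 z -0.1
```

```bash

python3 -m jog '[{"grip":1,"x":2,"y":-20,"z":0,"rx":0,"ry":0,"rz":0},{"grip":1,"x":4,"y":-37,"z":0,"rx":0,"ry":0,"rz":0},{"grip":1,"x":4,"y":-37,"z":0,"rx":0,"ry":0,"rz":0},{"grip":1,"x":4,"y":-37,"z":0,"rx":0,"ry":0,"rz":0},{"grip":1,"x":4,"y":-37,"z":0,"rx":0,"ry":0,"rz":0},{"grip":1,"x":4,"y":-37,"z":0,"rx":0,"ry":0,"rz":0},{"grip":1,"x":4,"y":-37,"z":0,"rx":0,"ry":0,"rz":0},{"grip":1,"x":4,"y":-37,"z":0,"rx":0,"ry":0,"rz":0}]' >/dev/null
python3 -m jog '[{"grip":1,"x":4,"y":-37,"z":0,"rx":0,"ry":0,"rz":0},{"grip":1,"x":4,"y":-33,"z":0,"rx":0,"ry":0,"rz":0},{"grip":1,"x":4,"y":-20,"z":0,"rx":0,"ry":0,"rz":0},{"grip":1,"x":0,"y":-7,"z":0,"rx":0,"ry":0,"rz":0},{"grip":1,"x":0,"y":0,"z":20,"rx":0,"ry":0,"rz":0},{"grip":1,"x":0,"y":0,"z":25,"rx":0,"ry":0,"rz":0},{"grip":1,"x":0,"y":0,"z":10,"rx":0,"ry":0,"rz":0},{"grip":1,"x":0,"y":0,"z":0,"rx":0,"ry":0,"rz":0}]'
python3 - <<'E'
from go import *
plan(.477,.2045,.209,5.8)
c=read_camera("wrist");cv2.imwrite("pics/w6.png",c["frame"][:,:,::-1])
c=read_camera("top");crop(c,"t6.png",120,185,150,150,4)
E
```

```text
time: 14.08
eef_pos: [0.4763, 0.2029, 0.2619]
tcp_rot: [0.999, 0.049, -0.004, 0.001]
contact_force: [-0.9, 0.1, -1.5]
opening: 0.549
t 14.08 pos [0.4763 0.2029 0.2619] head 5.67 tilt [-0.0075 -0.0019] open 0.549 F [-0.9  0.1 -1.5]
rz -0.13 shift now [ 1.2 -1.6 52.9] n 2.0
after turn: x 0.8 y -1.6 z 52.9
```

View pics/w6.png

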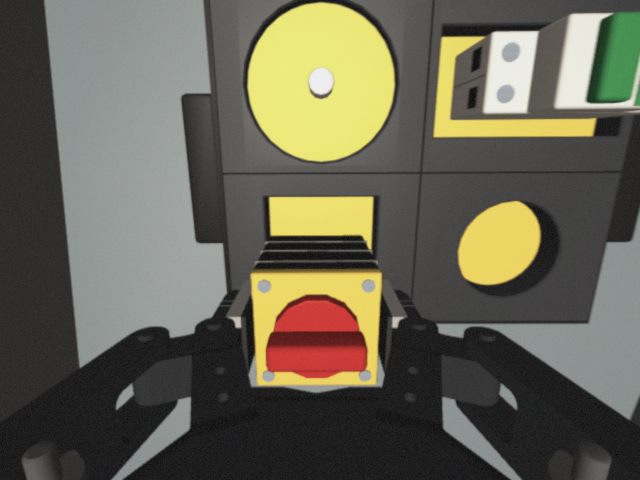

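View pics/t6.png

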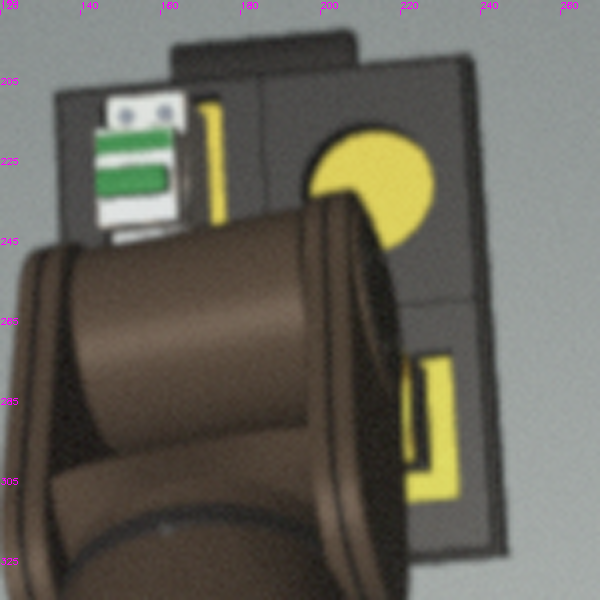

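```bash

python3 - <<'E'
from go import *
c=read_camera("wrist")
a=bp(c,264.5,195.5,.028);b=bp(c,378,195.5,.028);m=(a+b)/2;h=np.radians(5.8)
print(a,b,np.linalg.norm(a-b),"ctr",m[:2]-.034*np.array([-np.sin(h),np.cos(h)]))
print("post",bp(c,321,81,.022),"round",bp(c,(458+559)/2,(200+296)/2,.028))
plan(.478,.2055,.209,5.8)
E
```

```text
[0.44331747 0.23629181 0.028     ] [0.51159631 0.24310479 0.028     ] 0.06861790496847218 ctr [0.48089281 0.20587236]
post [0.47071267 0.30416186 0.022     ] round [0.59825554 0.21840071 0.028     ]
t 14.23 pos [0.4784 0.2033 0.2662] head 5.7 tilt [0.0013 0.0001] open 0.549 F [ 0.2  0.2 -0.1]
rz -0.1 shift now [-0.2 -2.2 57.2] n 2.0
after turn: x -0.2 y -2.2 z 57.2
```

```bash

python3 -m jog '[{"grip":1,"x":1,"y":-2,"z":10,"rx":0,"ry":0,"rz":0},{"grip":1,"x":0,"y":0,"z":15,"rx":0,"ry":0,"rz":0},{"grip":1,"x":0,"y":0,"z":15,"rx":0,"ry":0,"rz":0},{"grip":1,"x":0,"y":0,"z":8,"rx":0,"ry":0,"rz":0},{"grip":1,"x":0,"y":0,"z":4,"rx":0,"ry":0,"rz":0},{"grip":1,"x":0,"y":0,"z":0,"rx":0,"ry":0,"rz":0},{"grip":1,"x":0,"y":0,"z":0,"rx":0,"ry":0,"rz":0},{"grip":1,"x":0,"y":0,"z":0,"rx":0,"ry":0,"rz":0}]'
python3 go.py .479 .2053 .2098 5.8
```

```text
time: 14.9
eef_pos: [0.4792, 0.206, 0.2142]
tcp_rot: [0.999, 0.05, 0.001, -0.0]
contact_force: [0.9, -0.2, -1.1]
opening: 0.551
t 14.9 pos [0.4792 0.206  0.2142] head 5.77 tilt [0.0019 0.0004] open 0.551 F [ 0.9 -0.2 -1.1]
rz -0.03 shift now [-0.3  0.7  4.4] n 1.0
after turn: x -0.3 y 0.7 z 4.4
```

```bash

python3 -m jog '[{"grip":1,"x":0,"y":0,"z":2,"rx":0,"ry":0,"rz":0},{"grip":1,"x":0,"y":0,"z":2,"rx":0,"ry":0,"rz":0},{"grip":1,"x":0,"y":0,"z":0,"rx":0,"ry":0,"rz":0},{"grip":1,"x":0,"y":0,"z":0,"rx":0,"ry":0,"rz":0}]'
python3 -m jog '[{"grip":0.2,"x":0,"y":0,"z":0,"rx":0,"ry":0,"rz":0},{"grip":0.2,"x":0,"y":0,"z":0,"rx":0,"ry":0,"rz":0},{"grip":0.2,"x":0,"y":0,"z":0,"rx":0,"ry":0,"rz":0},{"grip":0.2,"x":0,"y":0,"z":-10,"rx":0,"ry":0,"rz":0},{"grip":0.2,"x":0,"y":0,"z":-30,"rx":0,"ry":0,"rz":0},{"grip":0.2,"x":0,"y":0,"z":-35,"rx":0,"ry":0,"rz":0},{"grip":0.2,"x":0,"y":0,"z":-30,"rx":0,"ry":0,"rz":0}]'
python3 - <<'E'
from go import *
plan(.4565,-.0128,.315,5.8)
c=read_camera("wrist");cv2.imwrite("pics/w7.png",c["frame"][:,:,::-1])
E
```

```text
time: 15.23
eef_pos: [0.4791, 0.2059, 0.2098]
tcp_rot: [0.999, 0.05, 0.001, -0.0]
contact_force: [1.3, 0.1, 0.5]
opening: 0.55
time: 15.82
eef_pos: [0.4785, 0.2059, 0.3163]
tcp_rot: [0.999, 0.05, 0.0, -0.0]
contact_force: [1.4, -0.5, -0.3]
opening: 0.798
t 15.82 pos [0.4785 0.2059 0.3163] head 5.78 tilt [0.0002 0.    ] open 0.798 F [ 1.4 -0.5 -0.3]
rz -0.02 shift now [-43.9 215.3   1.3] n 6.0
after turn: x -44.0 y 215.3 z 1.3
```

View pics/w7.png

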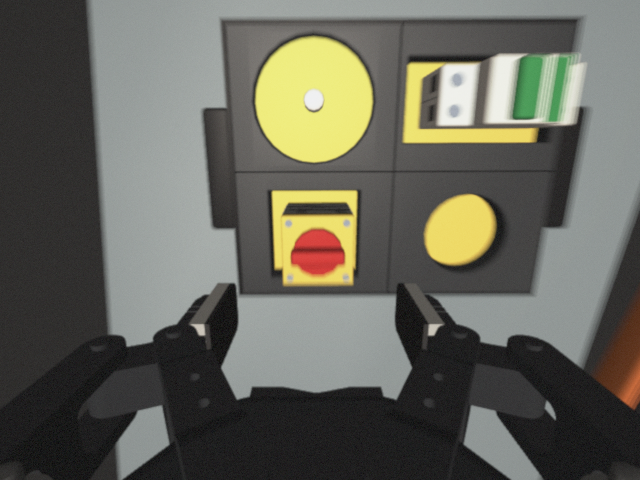

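```bash

python3 - <<'E'
from go import *
c=read_camera("wrist");p=lambda u,v,z:bp(c,u,v,z)[:2].round(4)
P=[p(281,213,.063),p(355.5,213,.063),p(355,286,.063),p(282,286,.063)];print(P,np.mean(P,0))
a,b=p(270,190,.028),p(358.5,190,.028);h=np.radians(5.8);print((a+b)/2-.034*np.array([-np.sin(h),np.cos(h)]),np.linalg.norm(a-b))
print("post",p(314,100,.022),p(314,99,.028),"round",p(463,230,.028))
crop(c,"w7c.png",220,160,300,140,2)
E
```

```text
[array([0.4582, 0.2257]), array([0.5088, 0.2308]), array([0.5155, 0.1774]), array([0.4629, 0.1724])] [0.48635  0.201575]
[0.48343591 0.20527406] 0.06833915422362206
post [0.4732 0.3045] [0.4732 0.3044] round [0.6017 0.2191]
```

View pics/w7c.png

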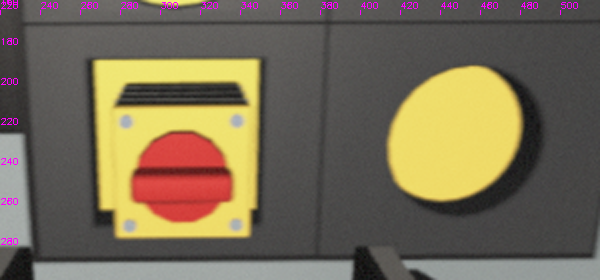

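```bash

python3 - <<'E'
from go import *
c=read_camera("wrist");p=lambda u,v,z:bp(c,u,v,z)[:2].round(4)
P=[p(277.2,213,.063),p(345,213,.063),p(345.3,278.5,.063),p(277,278.5,.063)];print(P,np.mean(P,0))
a,b=p(265,189,.028),p(350.5,189,.028);h=np.radians(5.8);print((a+b)/2-.034*np.array([-np.sin(h),np.cos(h)]),np.linalg.norm(a-b))
print("round",p(220+(388+543)/4,160+(65+215)/4,.028))
plan(.4565,-.0128,.315,5.8)
crop(c,"w7d.png",220,20,300,270,2)
E
```

```text
[array([0.4558, 0.2258]), array([0.5014, 0.2304]), array([0.5075, 0.1832]), array([0.4591, 0.1786])] [0.48095 0.2045 ]
[0.47838591 0.20572406] 0.06542369601298899
round [0.5926 0.2186]
t 15.97 pos [0.4796 0.2061 0.3185] head 5.78 tilt [0.0078 0.0017] open 0.8 F [ 0.1 -0.  -0.7]
rz -0.02 shift now [-45.1 215.5   2.9] n 6.0
after turn: x -45.2 y 215.5 z 3.5
```

View pics/w7d.png

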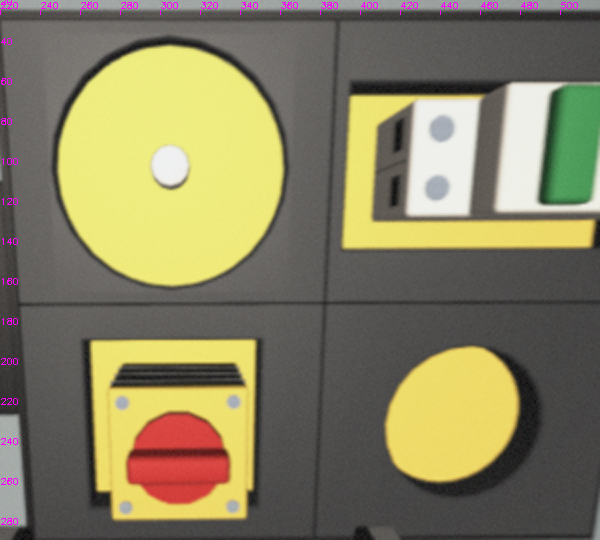

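The isolator is down flat and within about 3 mm of centre. Next is the black gland, the one at top (332,305); brass at (338,222) is the one to leave.

```bash

python3 -m jog '[{"grip":0.25,"x":-5,"y":20,"z":0,"rx":0,"ry":0,"rz":0},{"grip":0.25,"x":-8,"y":38,"z":0,"rx":0,"ry":0,"rz":0},{"grip":0.25,"x":-8,"y":38,"z":0,"rx":0,"ry":0,"rz":0},{"grip":0.25,"x":-8,"y":38,"z":0,"rx":0,"ry":0,"rz":0},{"grip":0.25,"x":-8,"y":38,"z":0,"rx":0,"ry":0,"rz":0},{"grip":0.25,"x":-6,"y":28,"z":0,"rx":0,"ry":0,"rz":0},{"grip":0.25,"x":-2,"y":15,"z":0,"rx":0,"ry":0,"rz":0},{"grip":0.25,"x":0,"y":0,"z":0,"rx":0,"ry":0,"rz":0}]'
python3 -m jog '[{"grip":0.25,"x":0,"y":0,"z":0,"rx":0,"ry":0,"rz":0},{"grip":0.25,"x":0,"y":0,"z":0,"rx":0,"ry":0,"rz":0}]'
python3 - <<'E'
from go import *
plan(.4565,-.0128,.315,5.8)
c=read_camera("wrist");cv2.imwrite("pics/w8.png",c["frame"][:,:,::-1])
print(proj(c,(.4565,-.0128,.06)))
E
```

```text
time: 16.63
eef_pos: [0.4549, -0.0149, 0.3132]
tcp_rot: [0.999, 0.048, -0.001, 0.0]
contact_force: [0.3, 0.2, -0.4]
opening: 0.751
time: 16.8
eef_pos: [0.4552, -0.0121, 0.3135]
tcp_rot: [0.999, 0.05, -0.001, -0.0]
contact_force: [-0.1, 0.9, -0.2]
opening: 0.751
t 16.8 pos [ 0.4552 -0.0121  0.3135] head 5.78 tilt [-0.0016  0.0008] open 0.751 F [-0.1  0.9 -0.2]
rz -0.02 shift now [ 1.2  0.9 -1.5] n 1.0
after turn: x 1.2 y 0.9 z -1.5
[318.07216123 247.07900113]
```

View pics/w8.png

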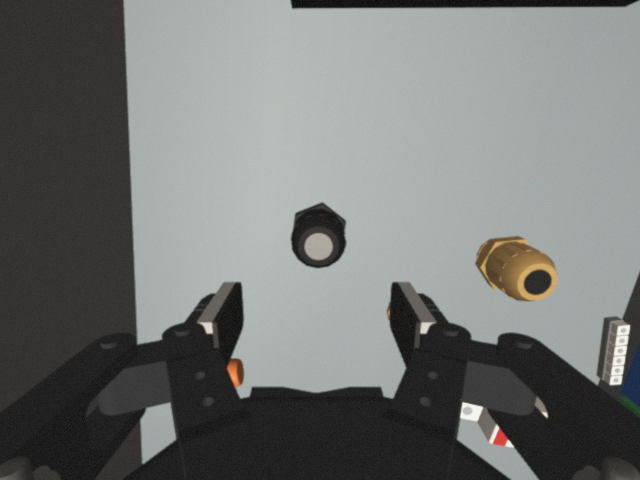

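The black gland top is at (318,246), matching the prediction, and the brass one at (520,268) is well clear. Going down to grip.

```bash

python3 -m jog '[{"grip":0.25,"x":1,"y":1,"z":25,"rx":0,"ry":0,"rz":0},{"grip":0.25,"x":0,"y":0,"z":30,"rx":0,"ry":0,"rz":0},{"grip":0.25,"x":0,"y":0,"z":30,"rx":0,"ry":0,"rz":0},{"grip":0.25,"x":0,"y":0,"z":20,"rx":0,"ry":0,"rz":0},{"grip":0.25,"x":0,"y":0,"z":7,"rx":0,"ry":0,"rz":0},{"grip":0.25,"x":0,"y":0,"z":0,"rx":0,"ry":0,"rz":0},{"grip":0.25,"x":0,"y":0,"z":0,"rx":0,"ry":0,"rz":0}]' 40
python3 -m jog '[{"grip":1,"x":0,"y":0,"z":0,"rx":0,"ry":0,"rz":0},{"grip":1,"x":0,"y":0,"z":0,"rx":0,"ry":0,"rz":0},{"grip":1,"x":0,"y":0,"z":0,"rx":0,"ry":0,"rz":0},{"grip":1,"x":0,"y":0,"z":0,"rx":0,"ry":0,"rz":0},{"grip":1,"x":0,"y":0,"z":0,"rx":0,"ry":0,"rz":0},{"grip":1,"x":0,"y":0,"z":0,"rx":0,"ry":0,"rz":0},{"grip":1,"x":0,"y":0,"z":0,"rx":0,"ry":0,"rz":0}]' 40
python3 -m jog '[{"grip":1,"x":0,"y":0,"z":-10,"rx":0,"ry":0,"rz":0},{"grip":1,"x":0,"y":0,"z":-25,"rx":0,"ry":0,"rz":0},{"grip":1,"x":0,"y":0,"z":-35,"rx":0,"ry":0,"rz":0},{"grip":1,"x":0,"y":0,"z":-30,"rx":0,"ry":0,"rz":0},{"grip":1,"x":0,"y":0,"z":-20,"rx":0,"ry":0,"rz":0},{"grip":1,"x":0,"y":0,"z":0,"rx":0,"ry":0,"rz":0},{"grip":1,"x":0,"y":0,"z":0,"rx":0,"ry":0,"rz":0}]'
python3 go.py .5925 .217 .32 5.8
```

```text
time: 17.43
eef_pos: [0.457, -0.0129, 0.2026]
tcp_rot: [0.999, 0.051, 0.0, -0.0]
contact_force: [0.0, 0.8, -1.0]
opening: 0.753
time: 18.02
eef_pos: [0.4575, -0.0137, 0.2041]
tcp_rot: [0.999, 0.05, 0.002, 0.0]
contact_force: [-1.1, 0.7, 7.7]
opening: 0.437
time: 18.6
eef_pos: [0.4567, -0.0135, 0.3238]
tcp_rot: [0.999, 0.05, 0.002, 0.001]
contact_force: [-0.3, 0.1, -1.5]
opening: 0.438
t 18.6 pos [ 0.4567 -0.0135  0.3238] head 5.77 tilt [ 0.0037 -0.001 ] open 0.438 F [-0.3  0.1 -1.5]
rz -0.03 shift now [ 158.3 -215.7    4.1] n 7.0
after turn: x 158.4 y -215.6 z 3.8
```

```bash

python3 -m jog '[{"grip":1,"x":15,"y":-20,"z":0,"rx":0,"ry":0,"rz":0},{"grip":1,"x":22,"y":-31,"z":0,"rx":0,"ry":0,"rz":0},{"grip":1,"x":23,"y":-31,"z":0,"rx":0,"ry":0,"rz":0},{"grip":1,"x":23,"y":-31,"z":0,"rx":0,"ry":0,"rz":0},{"grip":1,"x":23,"y":-31,"z":0,"rx":0,"ry":0,"rz":0},{"grip":1,"x":23,"y":-31,"z":0,"rx":0,"ry":0,"rz":0},{"grip":1,"x":18,"y":-25,"z":0,"rx":0,"ry":0,"rz":0},{"grip":1,"x":11,"y":-15,"z":0,"rx":0,"ry":0,"rz":0}]'
python3 -m jog '[{"grip":1,"x":0,"y":0,"z":15,"rx":0,"ry":0,"rz":0},{"grip":1,"x":0,"y":0,"z":25,"rx":0,"ry":0,"rz":0},{"grip":1,"x":0,"y":0,"z":15,"rx":0,"ry":0,"rz":0},{"grip":1,"x":0,"y":0,"z":5,"rx":0,"ry":0,"rz":0},{"grip":1,"x":0,"y":0,"z":0,"rx":0,"ry":0,"rz":0},{"grip":1,"x":0,"y":0,"z":0,"rx":0,"ry":0,"rz":0},{"grip":1,"x":0,"y":0,"z":0,"rx":0,"ry":0,"rz":0}]'
python3 - <<'E'
from go import *
plan(.593,.217,.212,5.8)
c=read_camera("wrist");cv2.imwrite("pics/w9.png",c["frame"][:,:,::-1])
plan(.593,.217,.212,5.8)
E
```

```text
time: 19.27
eef_pos: [0.5924, 0.2189, 0.3191]
tcp_rot: [0.999, 0.051, -0.002, -0.0]
contact_force: [-0.4, -0.4, -0.2]
opening: 0.436
time: 19.85
eef_pos: [0.5926, 0.2162, 0.2631]
tcp_rot: [0.999, 0.05, 0.001, -0.0]
contact_force: [0.4, 0.3, 0.5]
opening: 0.439
t 19.85 pos [0.5926 0.2162 0.2631] head 5.76 tilt [0.0014 0.0003] open 0.439 F [0.4 0.3 0.5]
rz -0.04 shift now [ 0.4 -0.7 51.1] n 2.0
after turn: x 0.5 y -0.7 z 51.1
t 19.9 pos [0.5927 0.2163 0.2636] head 5.76 tilt [0.0023 0.0004] open 0.439 F [-0.9  0.7 -0.7]
rz -0.04 shift now [ 0.3 -0.7 51.6] n 2.0
after turn: x 0.4 y -0.7 z 51.6
```

View pics/w9.png

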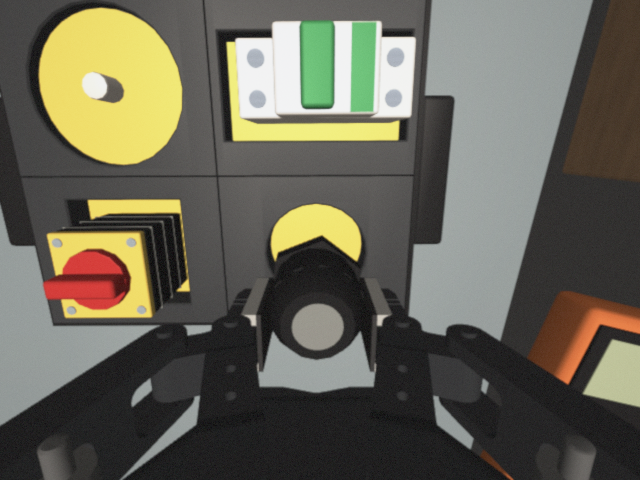

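```bash

python3 -m jog '[{"grip":1,"x":0,"y":0,"z":10,"rx":0,"ry":0,"rz":0},{"grip":1,"x":0,"y":0,"z":15,"rx":0,"ry":0,"rz":0},{"grip":1,"x":0,"y":0,"z":12,"rx":0,"ry":0,"rz":0},{"grip":1,"x":0,"y":0,"z":8,"rx":0,"ry":0,"rz":0},{"grip":1,"x":0,"y":0,"z":3,"rx":0,"ry":0,"rz":0},{"grip":1,"x":0,"y":0,"z":0,"rx":0,"ry":0,"rz":0},{"grip":1,"x":0,"y":0,"z":0,"rx":0,"ry":0,"rz":0}]'
python3 -m jog '[{"grip":1,"x":0,"y":0,"z":2,"rx":0,"ry":0,"rz":0},{"grip":1,"x":0,"y":0,"z":1,"rx":0,"ry":0,"rz":0},{"grip":1,"x":0,"y":0,"z":0,"rx":0,"ry":0,"rz":0},{"grip":1,"x":0,"y":0,"z":0,"rx":0,"ry":0,"rz":0}]'
python3 go.py .593 .217 .212 5.8
```

```text
time: 20.48
eef_pos: [0.5924, 0.2164, 0.2145]
tcp_rot: [0.999, 0.05, 0.0, -0.0]
contact_force: [0.7, -0.4, -0.3]
opening: 0.44
time: 20.82
eef_pos: [0.5926, 0.2164, 0.2123]
tcp_rot: [0.999, 0.05, 0.001, -0.0]
contact_force: [-0.5, -0.8, 3.1]
opening: 0.438
t 20.82 pos [0.5926 0.2164 0.2123] head 5.77 tilt [0.0018 0.0004] open 0.438 F [-0.5 -0.8  3.1]
rz -0.03 shift now [ 0.4 -0.5  0.3] n 1.0
after turn: x 0.4 y -0.5 z 0.3
```

Contact at +3 N, so it's on the floor. I'll release, rise and look.

```bash

python3 -m jog '[{"grip":0.25,"x":0,"y":0,"z":0,"rx":0,"ry":0,"rz":0},{"grip":0.25,"x":0,"y":0,"z":0,"rx":0,"ry":0,"rz":0},{"grip":0.25,"x":0,"y":0,"z":0,"rx":0,"ry":0,"rz":0},{"grip":0.25,"x":0,"y":0,"z":-10,"rx":0,"ry":0,"rz":0},{"grip":0.25,"x":0,"y":0,"z":-30,"rx":0,"ry":0,"rz":0},{"grip":0.25,"x":0,"y":0,"z":-35,"rx":0,"ry":0,"rz":0},{"grip":0.25,"x":0,"y":0,"z":-30,"rx":0,"ry":0,"rz":0},{"grip":0.1,"x":0,"y":0,"z":0,"rx":0,"ry":0,"rz":0}]' >/dev/null
python3 -m jog '[{"grip":0.1,"x":0,"y":0,"z":0,"rx":0,"ry":0,"rz":0},{"grip":0,"x":0,"y":0,"z":0,"rx":0,"ry":0,"rz":0},{"grip":0,"x":0,"y":0,"z":0,"rx":0,"ry":0,"rz":0}]'
python3 - <<'E'
from go import *
plan(.4486,-.326,.315,-9)
c=read_camera("wrist");cv2.imwrite("pics/w10.png",c["frame"][:,:,::-1])
E
```

```text
time: 21.73
eef_pos: [0.5915, 0.2162, 0.3144]
tcp_rot: [0.999, 0.05, -0.002, 0.0]
contact_force: [0.8, 0.3, -1.0]
opening: 1.002
t 21.73 pos [0.5915 0.2162 0.3144] head 5.77 tilt [-0.0033 -0.0006] open 1.002 F [ 0.8  0.3 -1. ]
rz 14.77 shift now [-1.967e+02  5.251e+02  2.000e-01] n 15.0
after turn: x -56.3 y 557.9 z -0.6
```

View pics/w10.png

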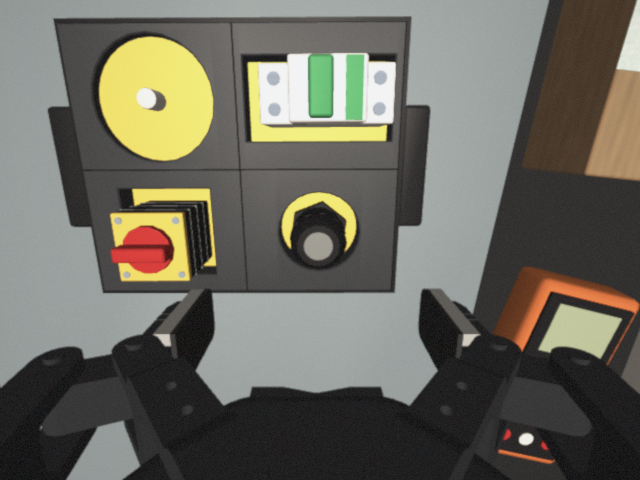

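The gland stands upright in the round pocket at (318,235), and the others are undisturbed. Last is the blue ring.

```bash

python3 -m jog '[{"grip":0,"x":-7,"y":18,"z":0,"rx":0,"ry":0,"rz":0},{"grip":0,"x":-13,"y":35,"z":0,"rx":0,"ry":0,"rz":0},{"grip":0,"x":-13,"y":35,"z":0,"rx":0,"ry":0,"rz":0},{"grip":0,"x":-13,"y":35,"z":0,"rx":0,"ry":0,"rz":0},{"grip":0,"x":-13,"y":35,"z":0,"rx":0,"ry":0,"rz":0},{"grip":0,"x":-13,"y":35,"z":0,"rx":0,"ry":0,"rz":0},{"grip":0,"x":-13,"y":35,"z":0,"rx":0,"ry":0,"rz":0},{"grip":0,"x":-13,"y":35,"z":0,"rx":0,"ry":0,"rz":0}]' >/dev/null
python3 go.py .4486 -.326 .315 5.8
python3 -m jog '[{"grip":0,"x":-13,"y":35,"z":0,"rx":0,"ry":0,"rz":0},{"grip":0,"x":-13,"y":35,"z":0,"rx":0,"ry":0,"rz":0},{"grip":0,"x":-13,"y":35,"z":0,"rx":0,"ry":0,"rz":0},{"grip":0,"x":-13,"y":35,"z":0,"rx":0,"ry":0,"rz":0},{"grip":0,"x":-13,"y":35,"z":0,"rx":0,"ry":0,"rz":0},{"grip":0,"x":-13,"y":35,"z":0,"rx":0,"ry":0,"rz":0},{"grip":0,"x":-13,"y":35,"z":0,"rx":0,"ry":0,"rz":0},{"grip":0,"x":0,"y":0,"z":0,"rx":0,"ry":0,"rz":0}]' >/dev/null
python3 go.py .4486 -.326 .315 5.8
```

```text
t 22.45 pos [ 0.5199 -0.0566  0.3147] head 5.78 tilt [-0.0028  0.0009] open 0.999 F [0.6 0.7 0.6]
rz -0.02 shift now [-98.1 260.8  -0.4] n 7.0
after turn: x -98.2 y 260.8 z -0.3
t 23.12 pos [ 0.4535 -0.3131  0.3153] head 5.45 tilt [-0.0014 -0.0014] open 1.001 F [0.7 0.1 0.1]
rz -0.35 shift now [-6.1 12.4  0.3] n 1.0
after turn: x -6.2 y 12.4 z 0.3
```

```bash

python3 -m jog '[{"grip":0,"x":-6,"y":12,"z":0,"rx":0,"ry":0,"rz":0},{"grip":0,"x":0,"y":0,"z":0,"rx":0,"ry":0,"rz":0},{"grip":0,"x":0,"y":0,"z":0,"rx":0,"ry":0,"rz":0},{"grip":0,"x":0,"y":0,"z":0,"rx":0,"ry":0,"rz":0}]' >/dev/null
python3 - <<'E'
from go import *
plan(.4486,-.326,.315,5.8)
c=read_camera("wrist");cv2.imwrite("pics/w11.png",c["frame"][:,:,::-1])
print(proj(c,(.4486,-.326,.036)))
f=c["frame"].astype(int);m=((f[:,:,2]>f[:,:,0]+60)&(f[:,:,2]>130)).astype(np.uint8);n,l,s,_=cv2.connectedComponentsWithStats(m);print(s[1:][s[1:,4]>300])
E
```

```text
t 23.45 pos [ 0.4507 -0.3196  0.3156] head 5.84 tilt [-0.0008  0.0012] open 1.001 F [ 0.5  0.5 -0.5]
rz 0.04 shift now [-2.7  6.2  0.6] n 1.0
after turn: x -2.7 y 6.2 z 0.6
[312.36178798 243.84453158]
[[ 273  202   83   80 3645]]
```

View pics/w11.png

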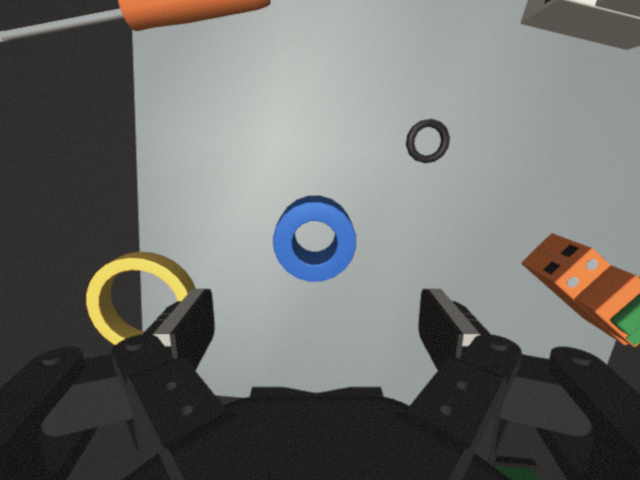

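```bash

python3 -m jog '[{"grip":0,"x":-2,"y":5,"z":20,"rx":0,"ry":0,"rz":0},{"grip":0,"x":0,"y":0,"z":30,"rx":0,"ry":0,"rz":0},{"grip":0,"x":0,"y":0,"z":30,"rx":0,"ry":0,"rz":0},{"grip":0,"x":0,"y":0,"z":28,"rx":0,"ry":0,"rz":0},{"grip":0,"x":0,"y":0,"z":15,"rx":0,"ry":0,"rz":0},{"grip":0,"x":0,"y":0,"z":7,"rx":0,"ry":0,"rz":0},{"grip":0,"x":0,"y":0,"z":0,"rx":0,"ry":0,"rz":0},{"grip":0,"x":0,"y":0,"z":0,"rx":0,"ry":0,"rz":0}]' 50
python3 - <<'E'
from go import *
plan(.4486,-.326,.185,5.8)
c=read_camera("scene");crop(c,"s12.png",110,270,160,120,5)
c=read_camera("wrist");cv2.imwrite("pics/w12.png",c["frame"][:,:,::-1])
E
```

```text
time: 24.17
eef_pos: [0.4496, -0.3255, 0.1868]
tcp_rot: [0.999, 0.051, 0.0, 0.0]
contact_force: [0.4, -0.6, 1.1]
opening: 1.0
t 24.17 pos [ 0.4496 -0.3255  0.1868] head 5.83 tilt [ 0.0005 -0.0005] open 1.0 F [ 0.4 -0.6  1.1]
rz 0.03 shift now [-1.   0.4  1.8] n 1.0
after turn: x -1.0 y 0.4 z 1.8
```

View pics/w12.png

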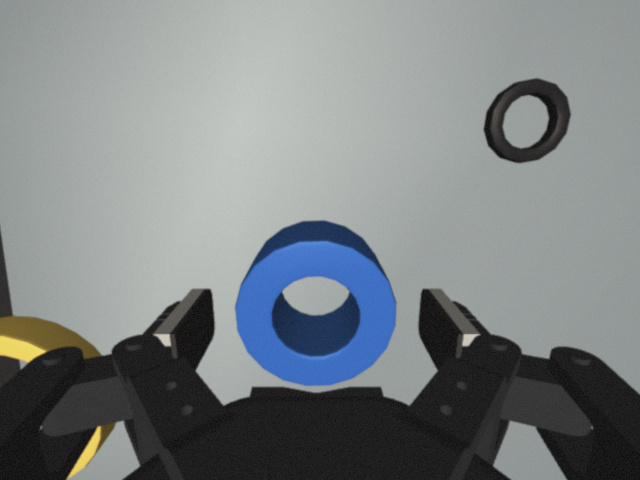

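View pics/s12.png

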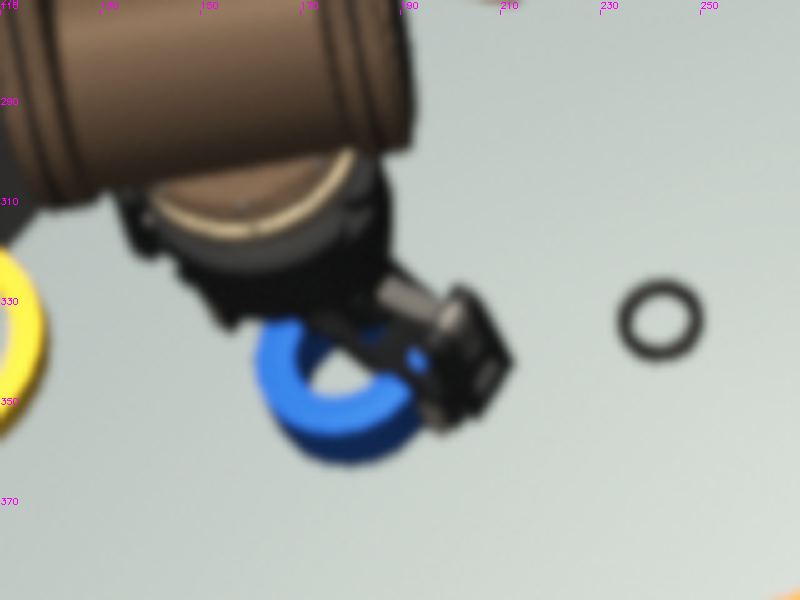

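The ring is centred between the jaws at (316,310). I'll go down 3 mm for more pad overlap, then grip and lift.

```bash

python3 -m jog '[{"grip":0,"x":0,"y":0,"z":3,"rx":0,"ry":0,"rz":0},{"grip":1,"x":0,"y":0,"z":0,"rx":0,"ry":0,"rz":0},{"grip":1,"x":0,"y":0,"z":0,"rx":0,"ry":0,"rz":0},{"grip":1,"x":0,"y":0,"z":0,"rx":0,"ry":0,"rz":0},{"grip":1,"x":0,"y":0,"z":0,"rx":0,"ry":0,"rz":0},{"grip":1,"x":0,"y":0,"z":0,"rx":0,"ry":0,"rz":0},{"grip":1,"x":0,"y":0,"z":0,"rx":0,"ry":0,"rz":0},{"grip":1,"x":0,"y":0,"z":0,"rx":0,"ry":0,"rz":0}]' 50
python3 -m jog '[{"grip":1,"x":0,"y":0,"z":-10,"rx":0,"ry":0,"rz":0},{"grip":1,"x":0,"y":0,"z":-25,"rx":0,"ry":0,"rz":0},{"grip":1,"x":0,"y":0,"z":-35,"rx":0,"ry":0,"rz":0},{"grip":1,"x":0,"y":0,"z":-30,"rx":0,"ry":0,"rz":0},{"grip":1,"x":0,"y":0,"z":-30,"rx":0,"ry":0,"rz":0},{"grip":1,"x":0,"y":0,"z":-10,"rx":0,"ry":0,"rz":0},{"grip":1,"x":0,"y":0,"z":0,"rx":0,"ry":0,"rz":0},{"grip":1,"x":0,"y":0,"z":0,"rx":0,"ry":0,"rz":0}]'
python3 - <<'E'
from go import *
plan(.468,.301,.325,5.8)
c=read_camera("wrist");cv2.imwrite("pics/w13.png",c["frame"][:,:,::-1])
E
```

```text
time: 24.93
eef_pos: [0.4494, -0.3263, 0.1845]
tcp_rot: [0.999, 0.05, 0.001, 0.001]
contact_force: [0.4, 0.9, 5.3]
opening: 0.728
time: 25.6
eef_pos: [0.4486, -0.3255, 0.3223]
tcp_rot: [0.999, 0.05, -0.0, -0.0]
contact_force: [-0.5, -0.4, -3.0]
opening: 0.729
t 25.6 pos [ 0.4486 -0.3255  0.3223] head 5.77 tilt [-0.0007  0.0007] open 0.729 F [-0.5 -0.4 -3. ]
rz -0.03 shift now [  82.3 -621.3   -2.3] n 16.0
after turn: x 82.6 y -621.3 z -2.7
```

View pics/w13.png

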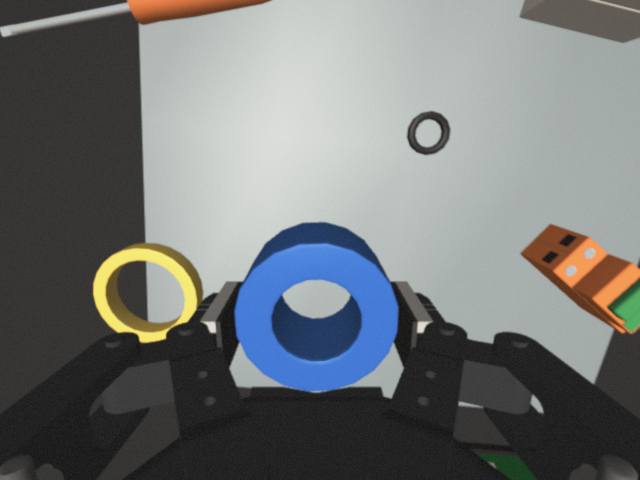

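The ring is held level. Carrying it to the post.

```bash

python3 -m jog '[{"grip":1,"x":3,"y":-20,"z":0,"rx":0,"ry":0,"rz":0},{"grip":1,"x":5,"y":-37,"z":0,"rx":0,"ry":0,"rz":0},{"grip":1,"x":5,"y":-37,"z":0,"rx":0,"ry":0,"rz":0},{"grip":1,"x":5,"y":-37,"z":0,"rx":0,"ry":0,"rz":0},{"grip":1,"x":5,"y":-37,"z":0,"rx":0,"ry":0,"rz":0},{"grip":1,"x":5,"y":-37,"z":0,"rx":0,"ry":0,"rz":0},{"grip":1,"x":5,"y":-37,"z":0,"rx":0,"ry":0,"rz":0},{"grip":1,"x":5,"y":-37,"z":0,"rx":0,"ry":0,"rz":0}]' >/dev/null
python3 -m jog '[{"grip":1,"x":5,"y":-37,"z":0,"rx":0,"ry":0,"rz":0},{"grip":1,"x":5,"y":-37,"z":0,"rx":0,"ry":0,"rz":0},{"grip":1,"x":5,"y":-37,"z":0,"rx":0,"ry":0,"rz":0},{"grip":1,"x":5,"y":-37,"z":0,"rx":0,"ry":0,"rz":0},{"grip":1,"x":5,"y":-37,"z":0,"rx":0,"ry":0,"rz":0},{"grip":1,"x":5,"y":-37,"z":0,"rx":0,"ry":0,"rz":0},{"grip":1,"x":5,"y":-37,"z":0,"rx":0,"ry":0,"rz":0},{"grip":1,"x":0,"y":0,"z":0,"rx":0,"ry":0,"rz":0}]'
python3 go.py .468 .301 .325 5.8
```

```text
time: 26.98
eef_pos: [0.4661, 0.2214, 0.3203]
tcp_rot: [0.999, 0.053, -0.002, -0.001]
contact_force: [-0.5, -0.4, -2.1]
opening: 0.729
t 26.98 pos [0.4661 0.2214 0.3203] head 6.07 tilt [-0.0049  0.0016] open 0.729 F [-0.5 -0.4 -2.1]
rz 0.27 shift now [ 10.3 -79.   -4.6] n 2.0
after turn: x 9.9 y -79.0 z -4.7
```

```bash

python3 -m jog '[{"grip":1,"x":4,"y":-25,"z":0,"rx":0,"ry":0,"rz":0},{"grip":1,"x":4,"y":-30,"z":0,"rx":0,"ry":0,"rz":0},{"grip":1,"x":2,"y":-20,"z":0,"rx":0,"ry":0,"rz":0},{"grip":1,"x":0,"y":-4,"z":10,"rx":0,"ry":0,"rz":0},{"grip":1,"x":0,"y":0,"z":20,"rx":0,"ry":0,"rz":0},{"grip":1,"x":0,"y":0,"z":10,"rx":0,"ry":0,"rz":0},{"grip":1,"x":0,"y":0,"z":0,"rx":0,"ry":0,"rz":0},{"grip":1,"x":0,"y":0,"z":0,"rx":0,"ry":0,"rz":0}]'
python3 -m jog '[{"grip":1,"x":0,"y":0,"z":0,"rx":0,"ry":0,"rz":0},{"grip":1,"x":0,"y":0,"z":0,"rx":0,"ry":0,"rz":0}]' >/dev/null
python3 - <<'E'
from go import *
plan(.468,.301,.204,5.8)
c=read_camera("wrist");cv2.imwrite("pics/w14.png",c["frame"][:,:,::-1])
for X in [(.468,.301,.038),(.47,.303,.038),(.4665,.299,.038)]: print(proj(c,X))
E
```

```text
time: 27.65
eef_pos: [0.4689, 0.2954, 0.2808]
tcp_rot: [0.999, 0.05, -0.002, 0.001]
contact_force: [-0.9, 0.2, -1.3]
opening: 0.725
t 27.82 pos [0.47   0.2961 0.2841] head 5.73 tilt [0.0014 0.0005] open 0.728 F [ 0.9 -0.4 -1.9]
rz -0.07 shift now [-1.6 -5.1 80.1] n 3.0
after turn: x -1.5 y -5.1 z 80.1
[312.86725216 241.37934726]
[316.21870045 238.73792809]
[310.28975367 244.08261311]
```

View pics/w14.png

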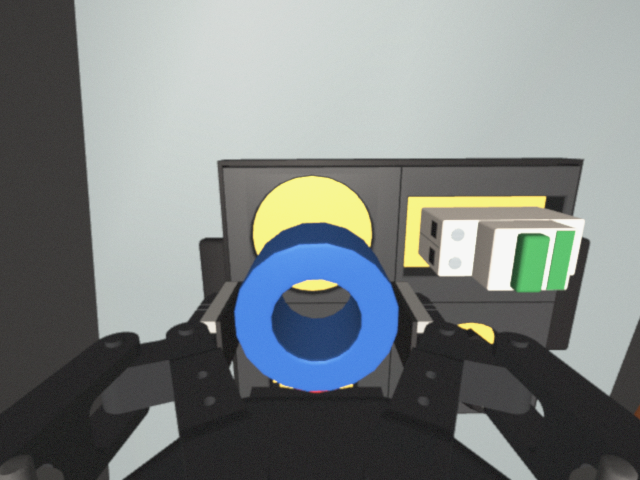

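```bash
python3 - <<'E'
from go import *
c=read_camera("wrist");a,b=bp(c,253,235,.028),bp(c,373,235,.028);print(bp(c,313,234.5,.028),np.linalg.norm(a-b), bp(c,313,177,.028),bp(c,313,292,.028))
plan(.468,.301,.204,5.8)
E
```

```text
[0.46793231 0.30308537 0.028     ] 0.08172197835790165 [0.46414638 0.34162541 0.028     ] [0.47207871 0.26087573 0.028     ]
t 27.92 pos [0.47   0.2962 0.2843] head 5.74 tilt [0.0019 0.0007] open 0.731 F [ 0.6  0.1 -1.4]
rz -0.06 shift now [-1.6 -4.9 80.3] n 3.0
after turn: x -1.5 y -5.0 z 80.3
```

```bash

python3 -m jog '[{"grip":1,"x":-1.6,"y":-5,"z":10,"rx":0,"ry":0,"rz":0},{"grip":1,"x":0,"y":0,"z":20,"rx":0,"ry":0,"rz":0},{"grip":1,"x":0,"y":0,"z":15,"rx":0,"ry":0,"rz":0},{"grip":1,"x":0,"y":0,"z":10,"rx":0,"ry":0,"rz":0},{"grip":1,"x":0,"y":0,"z":5,"rx":0,"ry":0,"rz":0},{"grip":1,"x":0,"y":0,"z":0,"rx":0,"ry":0,"rz":0},{"grip":1,"x":0,"y":0,"z":0,"rx":0,"ry":0,"rz":0},{"grip":1,"x":0,"y":0,"z":0,"rx":0,"ry":0,"rz":0}]'
python3 - <<'E'
from go import *
plan(.468,.301,.2045,5.8)
c=read_camera("wrist");cv2.imwrite("pics/w15.png",c["frame"][:,:,::-1])
E
```

```text
time: 28.58
eef_pos: [0.4679, 0.3015, 0.2242]
tcp_rot: [0.999, 0.05, 0.001, -0.0]
contact_force: [-0.2, 0.8, -1.5]
opening: 0.728
t 28.58 pos [0.4679 0.3015 0.2242] head 5.77 tilt [0.0018 0.0008] open 0.728 F [-0.2  0.8 -1.5]
rz -0.03 shift now [-0.   0.5 19.7] n 1.0
after turn: x 0.0 y 0.5 z 19.7
```

View pics/w15.png

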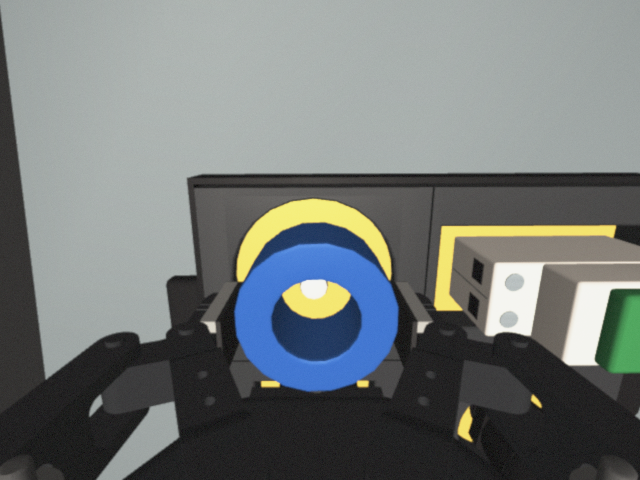

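The white post shows through the ring's hole at (314,288), centred. Lowering.

```bash

python3 -m jog '[{"grip":1,"x":0,"y":0,"z":6,"rx":0,"ry":0,"rz":0},{"grip":1,"x":0,"y":0,"z":6,"rx":0,"ry":0,"rz":0},{"grip":1,"x":0,"y":0,"z":4,"rx":0,"ry":0,"rz":0},{"grip":1,"x":0,"y":0,"z":0,"rx":0,"ry":0,"rz":0},{"grip":1,"x":0,"y":0,"z":0,"rx":0,"ry":0,"rz":0},{"grip":1,"x":0,"y":0,"z":0,"rx":0,"ry":0,"rz":0}]'
python3 -m jog '[{"grip":1,"x":0,"y":0,"z":2,"rx":0,"ry":0,"rz":0},{"grip":1,"x":0,"y":0,"z":1,"rx":0,"ry":0,"rz":0},{"grip":1,"x":0,"y":0,"z":0,"rx":0,"ry":0,"rz":0},{"grip":1,"x":0,"y":0,"z":0,"rx":0,"ry":0,"rz":0}]'
```

```text
time: 29.13
eef_pos: [0.4674, 0.3012, 0.2071]
tcp_rot: [0.999, 0.05, -0.0, 0.0]
contact_force: [0.0, 0.2, -2.3]
opening: 0.729
time: 29.47
eef_pos: [0.4676, 0.3013, 0.2045]
tcp_rot: [0.999, 0.05, 0.0, -0.0]
contact_force: [0.3, 0.2, -0.2]
opening: 0.73
```

```bash

python3 -m jog '[{"grip":0.05,"x":0,"y":0,"z":0,"rx":0,"ry":0,"rz":0},{"grip":0.05,"x":0,"y":0,"z":0,"rx":0,"ry":0,"rz":0},{"grip":0.05,"x":0,"y":0,"z":0,"rx":0,"ry":0,"rz":0},{"grip":0.05,"x":0,"y":0,"z":-10,"rx":0,"ry":0,"rz":0},{"grip":0.05,"x":0,"y":0,"z":-30,"rx":0,"ry":0,"rz":0},{"grip":0.05,"x":0,"y":0,"z":-35,"rx":0,"ry":0,"rz":0},{"grip":0.05,"x":0,"y":0,"z":-35,"rx":0,"ry":0,"rz":0},{"grip":0.05,"x":0,"y":0,"z":-20,"rx":0,"ry":0,"rz":0}]'
python3 -m jog '[{"grip":0.05,"x":0,"y":40,"z":0,"rx":0,"ry":0,"rz":0},{"grip":0.05,"x":0,"y":40,"z":0,"rx":0,"ry":0,"rz":0},{"grip":0.05,"x":0,"y":40,"z":0,"rx":0,"ry":0,"rz":0},{"grip":0.05,"x":0,"y":40,"z":0,"rx":0,"ry":0,"rz":0},{"grip":0.05,"x":0,"y":40,"z":0,"rx":0,"ry":0,"rz":0},{"grip":0.05,"x":0,"y":40,"z":0,"rx":0,"ry":0,"rz":0},{"grip":0.05,"x":0,"y":40,"z":0,"rx":0,"ry":0,"rz":0},{"grip":0.05,"x":0,"y":40,"z":0,"rx":0,"ry":0,"rz":0}]'
python3 - <<'E'
from go import *
c=read_camera("top");cv2.imwrite("pics/t16.png",c["frame"][:,:,::-1]);crop(c,"t16c.png",120,185,140,145,4)
c=read_camera("scene");crop(c,"s16c.png",290,100,160,120,5)
E
```

```text
time: 30.13
eef_pos: [0.4681, 0.3016, 0.3397]
tcp_rot: [0.999, 0.05, 0.003, -0.001]
contact_force: [1.2, -0.1, 0.3]
opening: 0.958
time: 30.8
eef_pos: [0.4993, -0.019, 0.3354]
tcp_rot: [0.999, 0.05, 0.001, 0.0]
contact_force: [1.7, 0.9, -0.9]
opening: 0.949
```

View pics/t16.png

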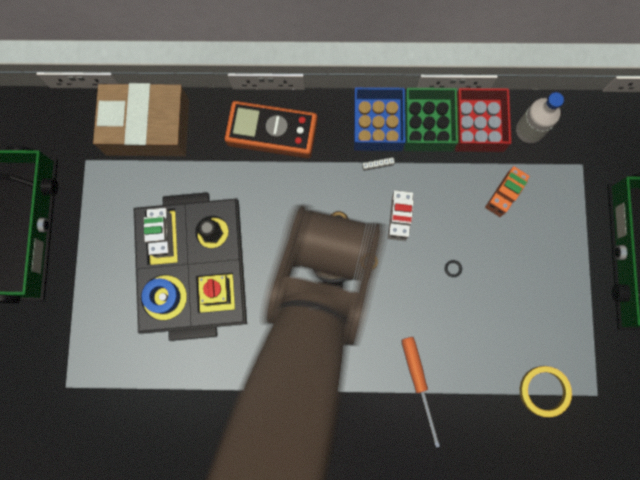

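View pics/t16c.png

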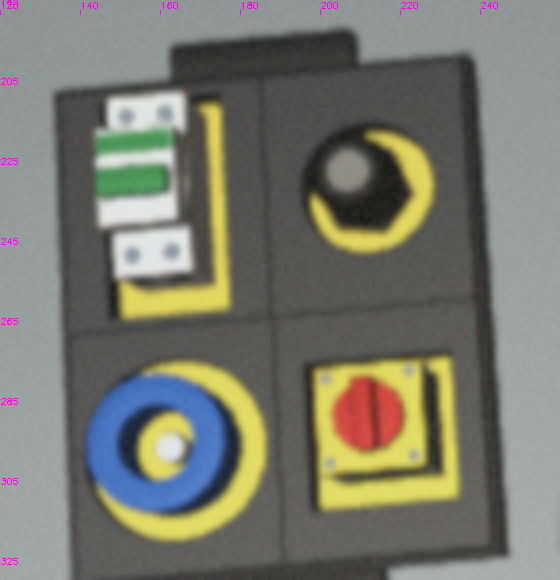

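View pics/s16c.png

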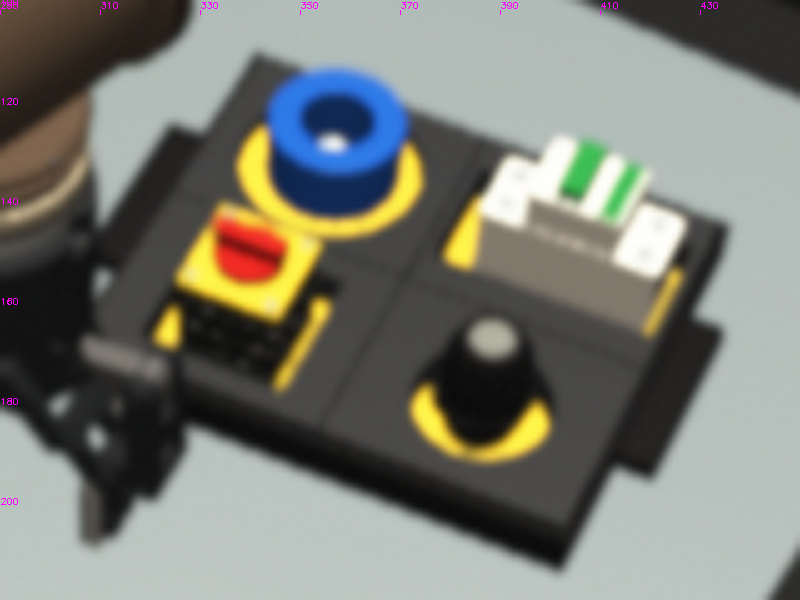

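```bash

python3 -m jog '[{"grip":0.05,"x":0,"y":40,"z":0,"rx":0,"ry":0,"rz":0},{"grip":0.05,"x":0,"y":40,"z":0,"rx":0,"ry":0,"rz":0},{"grip":0.05,"x":0,"y":40,"z":0,"rx":0,"ry":0,"rz":0},{"grip":0.05,"x":0,"y":40,"z":0,"rx":0,"ry":0,"rz":0},{"grip":0.05,"x":0,"y":40,"z":0,"rx":0,"ry":0,"rz":0},{"grip":0.05,"x":0,"y":40,"z":0,"rx":0,"ry":0,"rz":0},{"grip":0.05,"x":0,"y":0,"z":0,"rx":0,"ry":0,"rz":0},{"grip":0.05,"x":0,"y":0,"z":0,"rx":0,"ry":0,"rz":0}]' >/dev/null
python3 - <<'E'
from go import *
c=read_camera("top")
q=lambda L,z:np.mean([bp(c,120+u/4,185+v/4,z)[:2] for u,v in L],0).round(4)
for n,L,z,r in [("breaker",[(107,97),(185,92),(193,272),(115,279)],.054,(.581,.3104)),("iso",[(312,368),(422,362),(427,466),(319,476)],.063,(.476,.2031)),("gland",[(350,171)],.068,(.5905,.2145)),("ring",[(155.5,443)],.056,(.4656,.2978))]:
    p=q(L,z);print(n,p,"off mm",(1e3*(p-r)).round(1))
crop(c,"t17.png",300,180,140,110,5)
E
```

```text
breaker [0.5859 0.3113] off mm [4.9 0.9]
iso [0.478  0.2024] off mm [ 2.  -0.7]
gland [0.5904 0.2159] off mm [-0.1  1.4]
ring [0.466  0.3006] off mm [0.4 2.8]
```

View pics/t17.png

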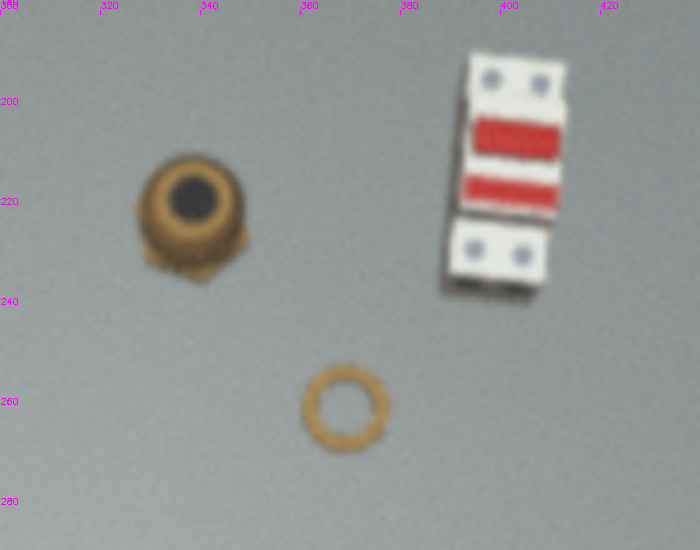

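All four parts are within 5 mm of their pocket centres and seated. The brass gland top at (338,220) and the red breaker at (401,214) are where they started. Handing in.

```bash
python3 -c "
from plant import *
print(get_state()['time'],get_state()['contact_force']);print(sign_off())"
```

```text
31.6167 [-0.79113548  0.6768609  -0.41225521]
the job is handed in; nothing more can be done
None
```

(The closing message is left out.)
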